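Put four gauging pieces back into their own foam cutouts

TASK

The four gauging pieces were put away on the wrong foam tiles: move each one into the cutout shaped for it - large ring in the large round one, small ring in the small round one, setup block in the long slot, vee block in the square one. Every cutout is occupied; the rubber pad is free for setting a piece aside on the way. In the end all four sit upright and fully down in their own cutouts, released and at rest.

Things in the scene. Friction and masses are not known exactly. Their poses are not given: they have to be found in the camera images.
- large_ring_center (a point): Large ring gauge: plain steel ring, 60 mm outside diameter, 18 mm high, lying flat. The point is its centre, 9 mm above its underside; z up along its axis. Grasp across the outside. At the start it lies across the slot of the slotted tile.
- setup_block_center (a point): Steel setup block with round cross holes, 26 x 76 x 51 mm, standing 51 mm high. The point is its centre, 25.5 mm above its underside; x across the 26 mm thickness (grasp across it), y along the 76 mm length, z up. Weighs about 0.7 kg. At the start it bridges the square cutout.
- vee_block_center (a point): Steel vee block, 50 x 50 x 45 mm high, vee groove on top, running along its x. The point is its centre, 22.5 mm above its underside; z up. Grasp across y (the 50 mm between the outer flanks beside the groove). Weighs about 0.55 kg. At the start it stands on the tile with the small round cutout and nearly hides that cutout.
- small_ring_center (a point): Small ring gauge: black ring, 45 mm outside diameter, 16 mm high, lying flat. The point is its centre, 8 mm above its underside; z up along its axis. Grasp across the outside. At the start it lies loosely in the large round cutout, too large for it, standing 8 mm out of it.
- foam_large_round: Foam tile 104 x 104 x 30 mm, dark grey with a light grey floor in its cutout, fixed on the tray. One round cutout of 67 mm diameter, 8 mm deep (floor 22 mm above the tile's underside), chamfered 2.5 mm at the mouth, in the tile's middle. Origin: centre of the tile's underside, at tray level; z up. Made for the large ring gauge.
- foam_slot: Foam tile 104 x 104 x 30 mm, dark grey with a light grey floor in its cutout, fixed on the tray. One rectangular cutout, 33 mm along the tile's x and 83 mm along its y, 8 mm deep (floor 22 mm above the tile's underside), chamfered 2.5 mm at the mouth, in the tile's middle. Origin: centre of the tile's underside, at tray level; z up. Made for the setup block (its length along the tile's y, either way round).
- foam_square: Foam tile 104 x 104 x 30 mm, dark grey with a light grey floor in its cutout, fixed on the tray. One square cutout of 57 x 57 mm, sides along the tile's x and y, 8 mm deep (floor 22 mm above the tile's underside), chamfered 2.5 mm at the mouth, in the tile's middle. Origin: centre of the tile's underside, at tray level; z up. Made for the vee block (any of the four ways round).
- foam_small_round: Foam tile 104 x 104 x 30 mm, dark grey with a light grey floor in its cutout, fixed on the tray. One round cutout of 52 mm diameter, 8 mm deep (floor 22 mm above the tile's underside), chamfered 2.5 mm at the mouth, in the tile's middle. Origin: centre of the tile's underside, at tray level; z up. Made for the small ring gauge.
- rubber_pad: Plain mid-grey rubber pad, 110 x 110 x 22 mm, without a cutout, fixed on the tray and free at the start: a spot for setting something down on the way. Origin: centre of its underside, at tray level; z up.
Things that resemble listed ones, but are neither listed nor needed, are in the scene too. Of the things that look like the part that bears small_ring_center, the smaller one is meant.

How it is judged:
At the end, for the whole second after the job is handed in: Each of the four pieces is in its own tile's cutout: centre within 8 mm of the tile's centre seen from above, its underside within 3 mm of the cutout's floor, upright within 0.08 rad, released and at rest (horizontal distance between large_ring_center and foam_large_round below 0.008 m and z of large_ring_center in the frame of foam_large_round between 0.028 and 0.034 m and angle between each of large_ring_center, setup_block_center, vee_block_center, small_ring_center's own z axis and vertical below 0.08 rad and linear speed of each of large_ring, setup_block, vee_block, small_ring below 0.02 m/s and horizontal distance between setup_block_center and foam_slot below 0.008 m and z of setup_block_center in the frame of foam_slot between 0.0445 and 0.0505 m and horizontal distance between vee_block_center and foam_square below 0.008 m and z of vee_block_center in the frame of foam_square between 0.0415 and 0.0475 m and horizontal distance between small_ring_center and foam_small_round below 0.008 m and z of small_ring_center in the frame of foam_small_round between 0.027 and 0.033 m); the robot touches nothing.
It also fails if it takes over 128 s, if anything falls off the work surface, if the arm or the gripper's body presses on something with over 40 N, if the wrist force passes 120 N, or if a joint passes its speed limit or range.

ROBOT

A 6-joint arm with a two-finger parallel gripper is mounted at the origin on a cart in front of the work surface, level with it; the furniture and walls round the work are solid. World frame = base frame: x ahead of the robot, y to its left, z up, the work surface at z = 0. Lengths are in m, angles in rad, forces in N, time in s.
With the tool pointing down it reaches from about 0.3 to 0.775 m from the base axis. Payload 14.6 kg.
Tool frame: the origin (TCP) lies on the centre line of the jaws, within the pads' length; the fingertips stand 19 mm ahead of it and the grasp point (between the pads) is the TCP; y points along the fingers, x is the direction in which the jaws open and shut, and the axes are right-handed (so a half turn about y gives the same grasp; the last joint's range is limited). The gripper opens to 94 mm and grips with 3 to 60 N. Pads are 16 mm wide; open, the fingers measure 119 mm over their backs; the gripper's body (75 mm by 177 mm) begins 78 mm behind the grasp point.
Start: joints at [-1.274, 0.3, 1.521, -0, 1.321, -0.067], TCP at [0.196, -0.514, 0.224] pointing down, gripper open.
Joint ranges: [-3.03, 3.03], [-0.79, 2.21], [0.23, 2.52], [-1.04, 4.18], [0, 3.07], [-2.55, 2.55]. Speed limits (rad/s): [2.22, 2.22, 2.57, 3.14, 3.14, 3.14].

INTERFACE

Orientations are given as [roll, pitch, yaw] about the fixed x, y, z axes, in that order (R = Rz(yaw) Ry(pitch) Rx(roll)).
In Python, from station import get_obs, cams, workorder gives the robot as it stands.
- The arm moves only by the shell command python3 -m handwheel 'ROWS' [FORCE]. ROWS is JSON, a list of rows, each an object of numbers: "fingers": the opening, from -1 (shut) to 1 (fully open); "x", "y", "z": the shift along the tool's x, y, z in m; "spin": the turn about the tool's y in degrees. In form: [{"fingers": .., "x": .., "y": .., "z": .., "spin": ..}, ...]. A call has exactly 10 rows; each row is the pose to reach, as a shift and turn from the pose commanded when the call began, along the tool's axes at that moment; what a row does not reach only later rows make up. A row lasts 1/10 s, in which the tool goes at most 50 mm and 8.59 degrees, less where a joint would pass 70% of its speed; a pose out of reach is approached as far as the arm can. A call with a gripper value outside its range is refused whole. The fingers move at their own pace and stop on an object; FORCE is the grip in N (left out, the last holds). Time passes only in rows, so rows that repeat a pose let the fingers close, or fill a call up. It gives the time, the measured TCP pose, the force and the opening at its end, in the units of the state.
- get_obs(): the state, without advancing time (a new reading comes with each control period).
- cams.camera(name): name is "side" or "top" or "wrist"; returns (picture, depth): 420x560x3 uint8, red, green, blue; 420x560 float32, m along the optical axis (not along the pixel's ray), 0 where there is no reading.
- cams.get_calibration(name): a dict with "fx", "fy", "cx", "cy" (pixels), "view" (4x4, takes a point from world to camera coordinates). Camera axes: x right, y down, z forward; pixel columns grow to the right and rows downward; lengths in m; the calibration is good to about 2 mm. The wrist camera is an equidistant fisheye: a pixel r from the principal point sees the ray r / f radians off the axis. A picture is of the moment at which its call begins: read the wrist's pose just before it. get_calibration takes no time and is no camera call; for the wrist camera it gives the pose at the moment of the call.
- workorder.hand_in(): hands the job in, once; it reports no verdict.
The state is a dict: "time_s": time; "qpos": joint angles; "joint_vel": joint speeds; "tau": joint torques, N m; "ee_pos": TCP position; "eef_rot": TCP orientation; "force": force on the tool from outside, world axes, zero at the start; "moment": the same for the moment, N m; "grip_width": finger opening in m.
Only numpy, scipy, OpenCV 4.12 (cv2) and the standard library are available. Lean on these libraries where they do the work, as an engineer would, in place of code of your own. Each camera call takes 0.05 s, during which the arm holds its last target. There are 200 camera calls.

## Working session

There is one attempt and no reset: what is moved stays moved. The work goes in short steps, Python scripts to look and compute and a shell command to move; the robot and the scene stay as the last step left them, time stands still between calls to the robot, and variables do not carry over. Pictures are saved under pics/ and viewed, about 12 in all and at most 16, crops included, and the job is handed in when it is done.

```bash
ls; mkdir -p pics
python3 - <<'E'
from station import get_obs,cams
import cv2,numpy as np
o=get_obs();print({k:np.round(v,3).tolist() for k,v in o.items()})
for n in ["top","side"]:
    p,d=cams.camera(n);cv2.imwrite(f"pics/{n}0.png",p[:,:,::-1]);np.save(f"pics/{n}0.npy",d)
    c=cams.get_calibration(n);print(n,{k:np.round(v,4).tolist() for k,v in c.items()})
E
```

```text
pics
{'time_s': 0.0, 'qpos': [-1.274, 0.3, 1.522, 0.0, 1.321, -0.067], 'joint_vel': [-0.001, 0.002, 0.0, -0.001, -0.0, -0.0], 'tau': [-0.002, -53.181, -35.273, 0.071, 0.024, -0.0], 'ee_pos': [0.196, -0.514, 0.224], 'eef_rot': [-1.571, 0.001, -1.207], 'force': [-0.202, 0.239, 0.01], 'moment': [0.027, -0.007, -0.067], 'grip_width': 0.094}
top {'fx': 467.2067, 'fy': 467.2067, 'cx': 287.5099, 'cy': 209.0586, 'view': [[0.0146, -0.9999, 0.0033, 0.0151], [-0.9916, -0.0149, -0.1282, 0.5614], [0.1282, -0.0014, -0.9917, 1.0631], [0.0, 0.0, 0.0, 1.0]]}
side {'fx': 424.8651, 'fy': 424.8651, 'cx': 277.6947, 'cy': 212.1693, 'view': [[-0.9829, -0.182, 0.0271, 0.5214], [-0.0948, 0.3748, -0.9223, 0.1148], [0.1577, -0.9091, -0.3856, 0.783], [0.0, 0.0, 0.0, 1.0]]}
```

View pics/top0.png

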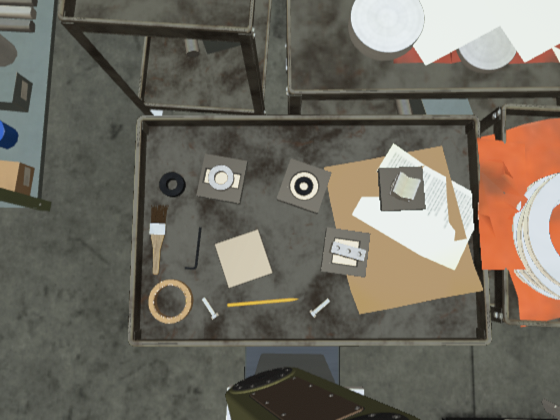

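View pics/side0.png

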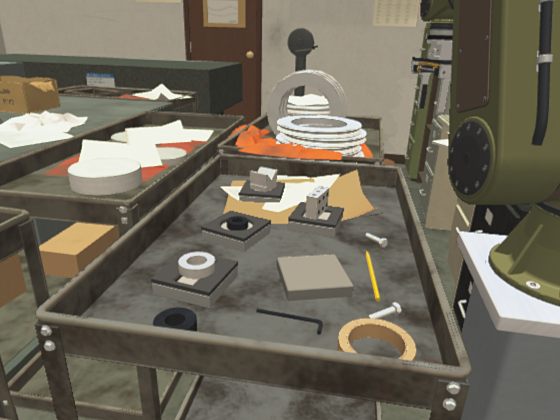

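Top view: the large ring is at (222,177) on the slot tile, the small black ring at (303,186) in the large round tile, the setup block at (348,250) on the square tile and the vee block at (405,186) on the small round tile. The pad is at (243,258). Lookalikes are a larger black ring at (172,184) loose on the tray, and a tan ring at (169,301). The small black ring at (303,186) is the one I want.

```bash
cat > h.py <<'E'
import cv2,numpy as np
from station import get_obs,cams
def pts(c,d):
    v,u=np.mgrid[0:d.shape[0],0:d.shape[1]]
    P=np.stack([(u-c["cx"])/c["fx"]*d,(v-c["cy"])/c["fy"]*d,d],-1)
    V=np.array(c["view"]);return (P-V[:3,3])@V[:3,:3]
def ray(c,uv,z):
    V=np.array(c["view"]);R=V[:3,:3];o=-R.T@V[:3,3]
    r=R.T@np.array([(uv[0]-c["cx"])/c["fx"],(uv[1]-c["cy"])/c["fy"],1]);return o+r*(z-o[2])/r[2]
def move(target,yaw,o=None):
    "print shift in tool axes (x,y,z m) and spin deg to reach target TCP and yaw (mod pi)"
    o=o or get_obs();p=np.array(o["ee_pos"]);y0=o["eef_rot"][2];d=np.array(target)-p
    s=[-np.degrees((yaw+k*np.pi-y0+np.pi)%(2*np.pi)-np.pi) for k in(0,1)]
    print("x %.4f y %.4f z %.4f"%(d[0]*np.cos(y0)+d[1]*np.sin(y0),-d[2],-d[0]*np.sin(y0)+d[1]*np.cos(y0)),"spin",np.round(s,1),"q",np.round(o["qpos"],2))
E
python3 - <<'E'
from h import *
c=cams.get_calibration("top");d=np.load("pics/top0.npy");im=cv2.imread("pics/top0.png")
W=pts(c,d);Z=W[...,2]
for n,(u,v) in dict(slot=(222,177),lr=(303,186),sq=(348,250),sr=(405,186),pad=(243,258),dec=(172,184)).items():
    w=34;s=np.s_[v-w:v+w,u-w:u+w]
    zz=Z[s];print(n,"hist",np.histogram(zz,bins=[-.02,-.008,.01,.018,.026,.034,.04,.05,.06,.075,.09])[0])
    lo=0.014
    m=((zz>lo)&(zz<.12)).astype(np.uint8)
    k,l,st,ce=cv2.connectedComponentsWithStats(m)
    j=l[w,w] or 1+np.argmax(st[1:,4]);m=(l==j).astype(np.uint8)
    X=W[s][(m>0)];top=X[X[:,2]>.0]
    r=cv2.minAreaRect((X[:,:2]*1000).astype(np.float32));print("  foot",np.round(r[0],1),np.round(r[1],1),round(r[2],1))
    h=(zz>(.036 if n not in("lr",) else .034))&(m>0)
    if h.sum()>20:
        X=W[s][h];r=cv2.minAreaRect((X[:,:2]*1000).astype(np.float32));print("  piece",np.round(r[0],1),np.round(r[1],1),round(r[2],1),"z",np.round(np.percentile(X[:,2],[50,90,99]),4))
big=cv2.resize(im[140:285,140:440],None,fx=2.6,fy=2.6,interpolation=cv2.INTER_CUBIC);cv2.imwrite("pics/c1.png",big)
for v in (120,340):print("wall",np.round(W[v-5:v+6,300],3)[:, [0,2]].tolist())
E
```

```text
slot hist [   2 2656   49  345 1147   27  354   24    0    0]
  foot [633.9 182. ] [104.6 105.2] 80.7
  piece [631.1 182. ] [58.3 59.3] 1.3 z [0.0469 0.0495 0.0515]
lr hist [   0 2544  150  493 1200  200   26    0    0    0]
  foot [628.7 -22.7] [113.8 128.7] 71.4
  piece [618.5  -7.6] [98.5 86.3] 79.8 z [0.0372 0.0402 0.0417]
sq hist [   0 1979  616  355 1186   27   16   21   47  356]
  foot [ 453.7 -112.4] [104.6 121.9] 83.0
  piece [ 462.3 -112.7] [75.7 26.3] 75.2 z [0.0797 0.0826 0.0841]
sr hist [   0 1710  903  154 1221   49   33  104  367   61]
  foot [ 606.5 -237.1] [122.1 129.1] 3.6
  piece [ 614.2 -247.2] [50.9 51.7] 68.5 z [0.0662 0.0751 0.0783]
pad hist [   0 2422  166 1989   20    0    0    0    0    0]
  foot [444.2 126.5] [109.8 110.3] 19.9
dec hist [   2 3525  169  424  277   60   50   64   29    0]
  foot [619.3 303.7] [58.9 57.4] 45.8
wall [[0.783, 0.057], [0.779, 0.063], [0.777, 0.062], [0.775, 0.061], [0.773, 0.06], [0.771, 0.059], [0.774, 0.041], [0.775, 0.029], [0.774, 0.025], [0.776, 0.012], [0.774, 0.011]]
wall [[0.268, 0.002], [0.265, -0.003], [0.263, -0.0], [0.261, -0.001], [0.26, 0.012], [0.261, 0.027], [0.263, 0.059], [0.261, 0.064], [0.259, 0.063], [0.257, 0.063], [0.255, 0.063]]
```

View pics/c1.png

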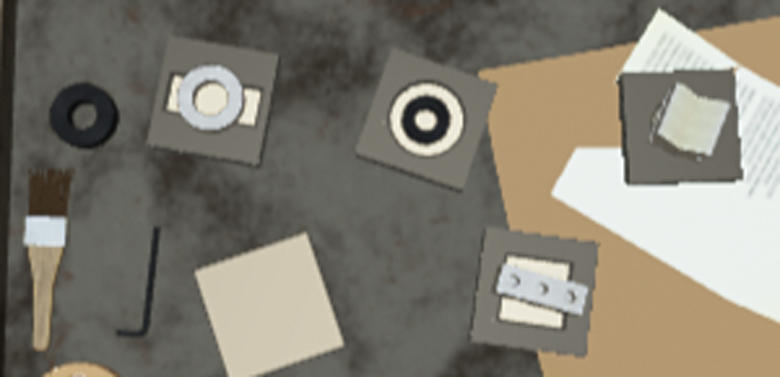

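Crop: the small black ring at (425,120) sits loosely in the large round cutout, and it is clearly smaller than the loose black ring at (84,115), so the choice stands. Next I refine the tiles and the vee groove direction.

Run:
```python
from h import *
c=cams.get_calibration("top");d=np.load("pics/top0.npy");W=pts(c,d);Z=W[...,2]
im=cv2.imread("pics/top0.png")
V=np.array(c["view"])
def rect_uv(m,z):
    cn=max(cv2.findContours(m,cv2.RETR_EXTERNAL,cv2.CHAIN_APPROX_NONE)[0],key=cv2.contourArea)
    P=np.array([ray(c,p[0],z)[:2]*1000 for p in cn],np.float32);r=cv2.minAreaRect(P)
    (x,y),rad=cv2.minEnclosingCircle(P)
    return np.round(r[0],1),np.round(r[1],1),round(r[2],1),"circ",round(x,1),round(y,1),round(rad,1),"mean",P.mean(0).round(1)
T=dict(slot=(222,177),lr=(303,186),sq=(348,250),sr=(403,188),pad=(243,258))
for n,(u,v) in T.items():
    w=30;m=np.zeros(Z.shape,np.uint8);h=.03 if n!="pad" else .022
    s=np.s_[v-w:v+w,u-w:u+w];m[s]=(Z[s]>h-.007)&(Z[s]<.12)
    m=cv2.morphologyEx(m,cv2.MORPH_OPEN,np.ones((5,5)))
    # tile pixels only (exclude tall piece if not inside): use band
    print(n,rect_uv(m,h))
    k=cv2.cvtColor(im,cv2.COLOR_BGR2HSV)
s=np.s_[165:210,380:430]
g=(Z[s]>.04);X=W[s][g]
ce=np.median(X[:,:2],0)
r=cv2.minAreaRect((X[:,:2]*1000).astype(np.float32));ce=np.array(r[0])/1000
for a in (r[2],r[2]+90):
    t=(X[:,:2]-ce)@[np.cos(np.radians(a)),np.sin(np.radians(a))]
    print("profile along",a,[round(float(np.median(X[(t>q-.004)&(t<q+.004),2])),4) for q in (-.022,-.014,-.007,0,.007,.014,.022)])
# black ring and setup block
gray=cv2.cvtColor(im,cv2.COLOR_BGR2GRAY)
m=np.zeros(gray.shape,np.uint8);m[170:202,287:320]=gray[170:202,287:320]<45
print("small ring",rect_uv(m,.038))
m[:]=0;s=np.s_[230:272,325:372];m[s]=(Z[s]>.06);print("block",rect_uv(m,.073),)
m[:]=0;s=np.s_[155:200,200:245];m[s]=(Z[s]>.04);print("lring",rect_uv(m,.048))
```

```text
slot (array([633.2, 181.6]), array([104.7, 104.6]), 80.7, 'circ', 633.2, 181.6, 71.6, 'mean', array([631.5, 180.4], dtype=float32))
lr (array([618.3, -14.3]), array([103.8, 105.4]), 71.6, 'circ', 619.0, -13.8, 69.9, 'mean', array([618.7, -13.7], dtype=float32))
sq (array([ 462.6, -113.3]), array([104.5, 103.7]), 82.7, 'circ', 463.1, -114.6, 70.9, 'mean', array([ 462.8, -114.9], dtype=float32))
sr (array([ 615.7, -247.8]), array([104.1, 104.7]), 2.4, 'circ', 616.6, -246.5, 70.8, 'mean', array([ 618.9, -243.7], dtype=float32))
pad (array([444. , 125.9]), array([109.5, 109.3]), 20.1, 'circ', 443.6, 126.0, 74.0, 'mean', array([442.6, 127.2], dtype=float32))
profile along 41.122135162353516 [0.0714, 0.0681, 0.0631, 0.0616, 0.062, 0.0689, 0.0715]
profile along 131.12213516235352 [nan, nan, nan, nan, nan, nan, nan]
small ring (array([616.4, -12.4]), array([38.4, 37.9]), 0.7, 'circ', 617.2, -13.3, 20.3, 'mean', array([617., -13.], dtype=float32))
block (array([ 462.4, -112.9]), array([77.6, 27.3]), 75.2, 'circ', 461.1, -112.7, 40.0, 'mean', array([ 462.4, -113.6], dtype=float32))
lring (array([630.8, 181.7]), array([57.3, 58.9]), 0.9, 'circ', 631.2, 181.6, 30.3, 'mean', array([630.9, 181.7], dtype=float32))
  return _methods._mean(a, axis=axis, dtype=dtype,
  ret = ret.dtype.type(ret / rcount)
```

```bash
python3 -c "
from h import *
move((.631,.182,.2),-1.207)"
R='x'; python3 -m handwheel '[{"x":-0.025,"z":0.033,"fingers":1},{"x":-0.05,"z":0.066,"fingers":1},{"x":-0.075,"z":0.099,"fingers":1},{"x":-0.1,"z":0.132,"fingers":1},{"x":-0.125,"z":0.165,"fingers":1},{"x":-0.15,"z":0.198,"fingers":1},{"x":-0.175,"z":0.231,"fingers":1},{"x":-0.2,"z":0.264,"fingers":1},{"x":-0.225,"z":0.297,"fingers":1},{"x":-0.25,"z":0.33,"fingers":1}]' 20
python3 -c "
from h import *
move((.631,.182,.2),-1.207);print(get_obs()['ee_pos'],get_obs()['force'])"
```

```text
x -0.4954 y 0.0239 z 0.6544 spin [ -0. 180.] q [-1.27  0.3   1.52  0.    1.32 -0.07]
x -0.4954 y 0.0239 z 0.6544 spin [ -0. 180.] q [-1.27  0.3   1.52  0.    1.32 -0.07]
[ 0.19562226 -0.51382275  0.22394746] [ 1.18198488  0.47873022 -0.26697738]validation failed for argument at $[0]...
```

```bash
python3 -m handwheel '[{"fingers":1,"x":-0.025,"y":0,"z":0.033,"spin":0},{"fingers":1,"x":-0.05,"y":0,"z":0.066,"spin":0},{"fingers":1,"x":-0.075,"y":0,"z":0.099,"spin":0},{"fingers":1,"x":-0.1,"y":0,"z":0.132,"spin":0},{"fingers":1,"x":-0.125,"y":0,"z":0.165,"spin":0},{"fingers":1,"x":-0.15,"y":0,"z":0.198,"spin":0},{"fingers":1,"x":-0.175,"y":0,"z":0.231,"spin":0},{"fingers":1,"x":-0.2,"y":0,"z":0.264,"spin":0},{"fingers":1,"x":-0.225,"y":0,"z":0.297,"spin":0},{"fingers":1,"x":-0.25,"y":0,"z":0.33,"spin":0}]' 20
python3 -c "
from h import *
move((.631,.182,.2),-1.207);print(get_obs()['ee_pos'],get_obs()['force'])"
```

```text
time_s: 1.1
ee_pos: [0.4157, -0.1613, 0.2244]
eef_rot: [-1.571, 0.0, -1.207]
force: [0.1, 0.5, -0.2]
grip_width: 0.0941
x -0.2442 y 0.0244 z 0.3234 spin [ -0. 180.] q [-0.45  0.07  1.8  -0.    1.28  0.75]
[ 0.41566646 -0.16130181  0.22439176] [ 0.05977322  0.5201148  -0.19929632]
```

```bash
python3 -m handwheel '[{"fingers":1,"x":-0.03,"y":0,"z":0.04,"spin":0},{"fingers":1,"x":-0.06,"y":0,"z":0.08,"spin":0},{"fingers":1,"x":-0.09,"y":0,"z":0.12,"spin":0},{"fingers":1,"x":-0.12,"y":0,"z":0.16,"spin":0},{"fingers":1,"x":-0.15,"y":0.01,"z":0.2,"spin":0},{"fingers":1,"x":-0.18,"y":0.02,"z":0.24,"spin":0},{"fingers":1,"x":-0.21,"y":0.024,"z":0.28,"spin":0},{"fingers":1,"x":-0.244,"y":0.024,"z":0.323,"spin":0},{"fingers":1,"x":-0.244,"y":0.024,"z":0.323,"spin":0},{"fingers":1,"x":-0.244,"y":0.024,"z":0.323,"spin":0}]' 20
python3 - <<'E'
from h import *
c=cams.get_calibration("wrist");p,d=cams.camera("wrist")
print({k:np.round(v,3).tolist() for k,v in c.items()});cv2.imwrite("pics/w1.png",p[:,:,::-1]);np.save("pics/w1.npy",d)
move((.631,.182,.06),-1.207)
E
```

```text
time_s: 2.1
ee_pos: [0.6301, 0.181, 0.1992]
eef_rot: [-1.572, 0.0, -1.205]
force: [-0.7, -0.0, 0.1]
grip_width: 0.0943
{'fx': 325.192, 'fy': 325.192, 'cx': 276.491, 'cy': 206.14, 'view': [[0.357, -0.934, 0.001, -0.057], [-0.908, -0.347, 0.237, 0.616], [-0.221, -0.086, -0.971, 0.519], [0.0, 0.0, 0.0, 1.0]]}
x -0.0016 y 0.1397 z 0.0018 spin [   0. -180.] q [ 0.22  0.56  1.22 -0.    1.37  1.43]
```

View pics/w1.png

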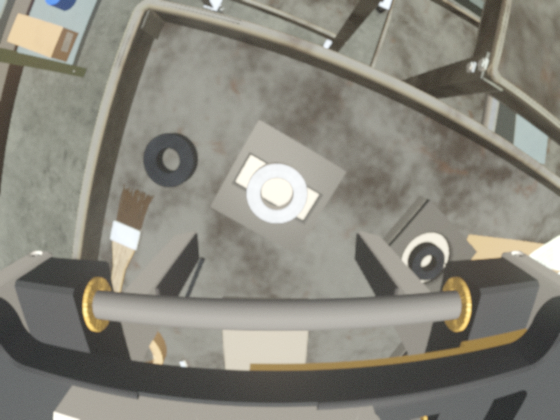

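Wrist view: the large ring at (277,193) is on the slot tile, centred below the jaws, with the small ring and its tile at (428,260). I cross-check the positions from this view.

```bash
cat >> h.py <<'E'
def wray(c,uv,z):
    V=np.array(c["view"]);R=V[:3,:3];o=-R.T@V[:3,3]
    a=np.array(uv,float).reshape(-1,2)-[c["cx"],c["cy"]];r=np.hypot(*a.T);t=r/c["fx"]
    s=np.sin(t)/np.maximum(r,1e-9);v=np.c_[a*s[:,None],np.cos(t)]@R
    return o+v*((z-o[2])/v[:,2])[:,None]
def wpts(c,d):
    V=np.array(c["view"]);R=V[:3,:3]
    v,u=np.mgrid[0:d.shape[0],0:d.shape[1]];a=np.stack([u-c["cx"],v-c["cy"]],-1);r=np.hypot(a[...,0],a[...,1]);t=r/c["fx"]
    P=np.concatenate([a*(np.tan(t)/np.maximum(r,1e-9))[...,None],np.ones(r.shape+(1,))],-1)*d[...,None]
    return (P-V[:3,3])@R
def wlook(name):
    c=cams.get_calibration("wrist");p,d=cams.camera("wrist");im=p[:,:,::-1].copy()
    cv2.imwrite(f"pics/{name}.png",im);W=wpts(c,d);return c,im,W
def box(W,lo,hi,xy,r):
    "rect & circle of world points with z in (lo,hi) within r of xy"
    m=(W[...,2]>lo)&(W[...,2]<hi)&(np.hypot(W[...,0]-xy[0],W[...,1]-xy[1])<r)
    m=cv2.morphologyEx(m.astype(np.uint8),cv2.MORPH_OPEN,np.ones((3,3)))>0
    X=W[m];P=(X[:,:2]*1000).astype(np.float32);q=cv2.minAreaRect(P)
    print("rect",np.round(q[0],1),np.round(q[1],1),round(q[2],1),"circ",np.round(cv2.minEnclosingCircle(P)[0],1),round(cv2.minEnclosingCircle(P)[1],1),"zmed",round(float(np.median(X[:,2])),4));return X
E
python3 - <<'E'
from h import *
c,im,W=wlook("w2")
box(W,.042,.055,(.631,.182),.04)
box(W,.025,.055,(.631,.182),.078)
# top-view vee
c=cams.get_calibration("top");W=pts(c,np.load("pics/top0.npy"))
X=box(W,.045,.09,(.614,-.247),.045)
for a in range(0,180,15):
    q=(X[:,:2]-[.614,-.247]);n=[np.cos(np.radians(a)),np.sin(np.radians(a))]
    A=np.c_[np.abs(q@n),np.ones(len(q))];s,*_=np.linalg.lstsq(A,X[:,2],rcond=None);print(a,round(s[0],3),end="; ")
E
```

```text
rect [634.4 182.4] [59.5 59.2] 21.6 circ [634.4 182.3] 30.3 zmed 0.0474
rect [636.3 181.6] [104.3 105.1] 80.7 circ [636.2 181.7] 71.7 zmed 0.0297
rect [ 614.2 -247.2] [50.8 51.7] 68.7 circ [ 613.2 -246.5] 34.5 zmed 0.0669
0 -0.074; 15 0.033; 30 0.19; 45 0.411; 60 0.605; 75 0.605; 90 0.404; 105 0.177; 120 0.017; 135 -0.086; 150 -0.148; 165 -0.146;
```

```bash
python3 -m handwheel '[{"fingers":1,"x":0,"y":0.03,"z":0.003,"spin":0},{"fingers":1,"x":0,"y":0.06,"z":0.003,"spin":0},{"fingers":1,"x":0,"y":0.09,"z":0.003,"spin":0},{"fingers":1,"x":0,"y":0.11,"z":0.003,"spin":0},{"fingers":1,"x":0,"y":0.125,"z":0.003,"spin":0},{"fingers":1,"x":0,"y":0.132,"z":0.003,"spin":0},{"fingers":1,"x":0,"y":0.136,"z":0.003,"spin":0},{"fingers":1,"x":0,"y":0.139,"z":0.003,"spin":0},{"fingers":1,"x":0,"y":0.139,"z":0.003,"spin":0},{"fingers":0.5,"x":0,"y":0.139,"z":0.003,"spin":0}]' 25
python3 -m handwheel '[{"fingers":0.3,"x":0,"y":0,"z":0,"spin":0},{"fingers":0.1,"x":0,"y":0,"z":0,"spin":0},{"fingers":0.1,"x":0,"y":0,"z":0,"spin":0},{"fingers":0.1,"x":0,"y":0,"z":0,"spin":0},{"fingers":0.1,"x":0,"y":0,"z":0,"spin":0},{"fingers":0.1,"x":0,"y":0,"z":0,"spin":0},{"fingers":0.1,"x":0,"y":0,"z":0,"spin":0},{"fingers":0.1,"x":0,"y":0,"z":0,"spin":0},{"fingers":0.1,"x":0,"y":0,"z":0,"spin":0},{"fingers":0.1,"x":0,"y":0,"z":0,"spin":0}]' 25
```

```text
time_s: 3.2
ee_pos: [0.6333, 0.1812, 0.0621]
eef_rot: [-1.57, -0.0, -1.207]
force: [-0.4, 0.2, -0.2]
grip_width: 0.0892
time_s: 4.2
ee_pos: [0.633, 0.1812, 0.0615]
eef_rot: [-1.571, 0.0, -1.207]
force: [-0.8, 1.1, 2.2]
grip_width: 0.0569
```

```bash
python3 -m handwheel '[{"fingers":-0.2,"x":0,"y":0,"z":0,"spin":0},{"fingers":-0.2,"x":0,"y":0,"z":0,"spin":0},{"fingers":-0.2,"x":0,"y":0,"z":0,"spin":0},{"fingers":-0.2,"x":0,"y":0,"z":0,"spin":0},{"fingers":-0.2,"x":0,"y":0,"z":0,"spin":0},{"fingers":-0.2,"x":0,"y":0,"z":0,"spin":0},{"fingers":-0.2,"x":0,"y":0,"z":0,"spin":0},{"fingers":-0.2,"x":0,"y":0,"z":0,"spin":0},{"fingers":-0.2,"x":0,"y":0,"z":0,"spin":0},{"fingers":-0.2,"x":0,"y":0,"z":0,"spin":0}]' 25
python3 - <<'E'
from h import *
c,im,W=wlook("w3")
cv2.imwrite("pics/w3c.png",cv2.resize(im[150:330,130:430],None,fx=2,fy=2))
E
```

```text
time_s: 5.2
ee_pos: [0.633, 0.1811, 0.0615]
eef_rot: [-1.571, 0.0, -1.207]
force: [-0.6, 2.1, 3.4]
grip_width: 0.0569
```

View pics/w3c.png

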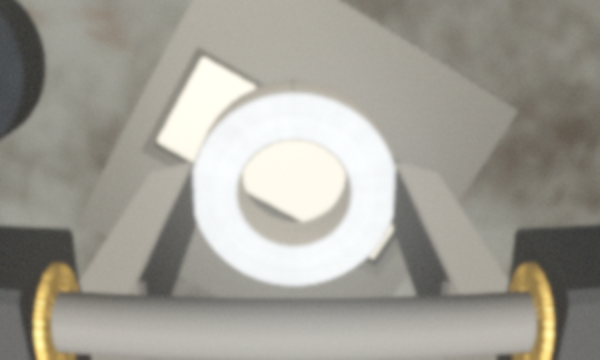

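Crop: the ring, centre about (295,188), is between the fingers. I measure its offset from the jaw line, since the opening of 56.9 mm suggests either an off-centre grip or a bias.

Run:
```python
from h import *
c,im,W=wlook("w4")
X=box(W,.040,.056,(.631,.182),.034)
m=(np.hypot(W[...,0]-.634,W[...,1]-.182)<.03)&(W[...,2]>.042);X=W[m]
A=np.c_[X[:,:2],np.ones(len(X))];print("tilt",np.linalg.lstsq(A,X[:,2],rcond=None)[0].round(3))
```

```text
rect [635.1 181.2] [59.7 59.4] 60.7 circ [635.6 183.7] 32.7 zmed 0.0473
tilt [ 2.59   1.104 -1.755]
```

```bash
python3 -m handwheel '[{"fingers":-0.2,"x":0,"y":-0.01,"z":0,"spin":0},{"fingers":-0.2,"x":0,"y":-0.02,"z":0,"spin":0},{"fingers":-0.2,"x":0,"y":-0.03,"z":0,"spin":0},{"fingers":-0.2,"x":0,"y":-0.04,"z":0,"spin":0},{"fingers":-0.2,"x":0,"y":-0.05,"z":0,"spin":0},{"fingers":-0.2,"x":0,"y":-0.06,"z":0,"spin":0},{"fingers":-0.2,"x":0,"y":-0.07,"z":0,"spin":0},{"fingers":-0.2,"x":0,"y":-0.08,"z":0,"spin":0},{"fingers":-0.2,"x":0,"y":-0.09,"z":0,"spin":0},{"fingers":-0.2,"x":0,"y":-0.09,"z":0,"spin":0}]' 25
python3 - <<'E'
from h import *
o=get_obs();p=o["ee_pos"]
c,im,W=wlook("w5")
X=box(W,p[2]-.022,p[2]-.006,p[:2],.03);A=np.c_[X[:,:2]-p[:2],np.ones(len(X))];print("tilt",np.linalg.lstsq(A,X[:,2]-p[2],rcond=None)[0].round(3),p)
move((.444,.126,.052+.0),-1.207)
E
```

```text
time_s: 6.3
ee_pos: [0.6336, 0.1812, 0.1533]
eef_rot: [-1.568, -0.0, -1.207]
force: [0.8, -0.0, -3.2]
grip_width: 0.0573
rect [634.6 181.2] [58.  57.9] 23.8 circ [634.5 181.4] 29.9 zmed 0.139
tilt [ 0.014  0.002 -0.014] [0.63355222 0.18123518 0.15325428]
x -0.0158 y 0.1002 z -0.1964 spin [   0. -180.] q [ 0.22  0.6   1.26 -0.    1.28  1.43]
```

```bash
python3 -m handwheel '[{"fingers":-0.2,"x":-0.001,"y":0,"z":-0.02,"spin":0},{"fingers":-0.2,"x":-0.003,"y":0,"z":-0.045,"spin":0},{"fingers":-0.2,"x":-0.006,"y":0,"z":-0.075,"spin":0},{"fingers":-0.2,"x":-0.008,"y":0,"z":-0.105,"spin":0},{"fingers":-0.2,"x":-0.011,"y":0,"z":-0.135,"spin":0},{"fingers":-0.2,"x":-0.013,"y":0.01,"z":-0.165,"spin":0},{"fingers":-0.2,"x":-0.015,"y":0.03,"z":-0.185,"spin":0},{"fingers":-0.2,"x":-0.016,"y":0.05,"z":-0.196,"spin":0},{"fingers":-0.2,"x":-0.016,"y":0.065,"z":-0.196,"spin":0},{"fingers":-0.2,"x":-0.016,"y":0.075,"z":-0.196,"spin":0}]' 25
python3 -m handwheel '[{"fingers":-0.2,"x":0,"y":0.006,"z":0,"spin":0},{"fingers":-0.2,"x":0,"y":0.012,"z":0,"spin":0},{"fingers":-0.2,"x":0,"y":0.017,"z":0,"spin":0},{"fingers":-0.2,"x":0,"y":0.02,"z":0,"spin":0},{"fingers":-0.2,"x":0,"y":0.022,"z":0,"spin":0},{"fingers":-0.2,"x":0,"y":0.024,"z":0,"spin":0},{"fingers":-0.2,"x":0,"y":0.024,"z":0,"spin":0},{"fingers":-0.2,"x":0,"y":0.024,"z":0,"spin":0},{"fingers":-0.2,"x":0,"y":0.024,"z":0,"spin":0},{"fingers":-0.2,"x":0,"y":0.024,"z":0,"spin":0}]' 25
```

```text
time_s: 7.35
ee_pos: [0.4435, 0.1262, 0.0754]
eef_rot: [-1.572, 0.0, -1.207]
force: [0.2, 0.4, -2.4]
grip_width: 0.0573
time_s: 8.35
ee_pos: [0.4444, 0.1264, 0.0534]
eef_rot: [-1.57, -0.0, -1.207]
force: [-5.2, -0.2, 10.1]
grip_width: 0.0572
```

```bash
python3 -m handwheel '[{"fingers":0.6,"x":0,"y":0,"z":0,"spin":0},{"fingers":1,"x":0,"y":0,"z":0,"spin":0},{"fingers":1,"x":0,"y":0,"z":0,"spin":0},{"fingers":1,"x":0,"y":0,"z":0,"spin":0},{"fingers":1,"x":0,"y":0,"z":0,"spin":0},{"fingers":1,"x":0,"y":-0.03,"z":0,"spin":0},{"fingers":1,"x":0,"y":-0.07,"z":0,"spin":0},{"fingers":1,"x":0,"y":-0.11,"z":0,"spin":0},{"fingers":1,"x":0,"y":-0.14,"z":0,"spin":0},{"fingers":1,"x":0,"y":-0.14,"z":0,"spin":0}]' 25
python3 - <<'E'
from h import *
move((.463,-.113,.2),np.radians(-14.8))
E
```

```text
time_s: 9.35
ee_pos: [0.4456, 0.1266, 0.1963]
eef_rot: [-1.564, -0.001, -1.207]
force: [0.4, -0.3, -0.6]
grip_width: 0.0938
x 0.2301 y -0.0037 z -0.0690 spin [-54.4 125.6] q [0.2  0.13 1.8  0.   1.21 1.4 ]
```

```bash
python3 -m handwheel '[{"fingers":1,"x":0.025,"y":0,"z":-0.008,"spin":-6},{"fingers":1,"x":0.055,"y":0,"z":-0.017,"spin":-12},{"fingers":1,"x":0.085,"y":0,"z":-0.026,"spin":-19},{"fingers":1,"x":0.115,"y":0,"z":-0.035,"spin":-26},{"fingers":1,"x":0.145,"y":0,"z":-0.044,"spin":-33},{"fingers":1,"x":0.175,"y":0,"z":-0.053,"spin":-40},{"fingers":1,"x":0.205,"y":0,"z":-0.062,"spin":-47},{"fingers":1,"x":0.23,"y":-0.004,"z":-0.069,"spin":-54.4},{"fingers":1,"x":0.23,"y":-0.004,"z":-0.069,"spin":-54.4},{"fingers":1,"x":0.23,"y":-0.004,"z":-0.069,"spin":-54.4}]' 25
python3 - <<'E'
from h import *
o=get_obs();c,im,W=wlook("w6")
box(W,.070,.09,(.463,-.113),.05)
box(W,.025,.034,(.463,-.113),.078)
print("ring on pad");box(W,.034,.05,(.444,.126),.05)
move((.463,-.113,.065),np.radians(-14.8))
E
```

```text
time_s: 10.35
ee_pos: [0.4612, -0.1131, 0.1956]
eef_rot: [-1.571, 0.001, -0.261]
force: [0.8, 0.1, -0.1]
grip_width: 0.0942
rect [ 465. -113.] [75.7 26. ] 74.7 circ [ 465.3 -113.1] 39.5 zmed 0.0802
rect [ 464.6 -113.4] [104.4 104.4] 82.6 circ [ 464.8 -113.3] 72.8 zmed 0.0294
ring on pad
rect [436.8 101.3] [ 7.1 37.4] 68.5 circ [437.9 104. ] 18.7 zmed 0.0388
x 0.0018 y 0.1308 z 0.0001 spin [-1.000e-01  1.799e+02] q [-0.32  0.16  1.76  0.    1.22 -0.06]
```

View pics/w6.png

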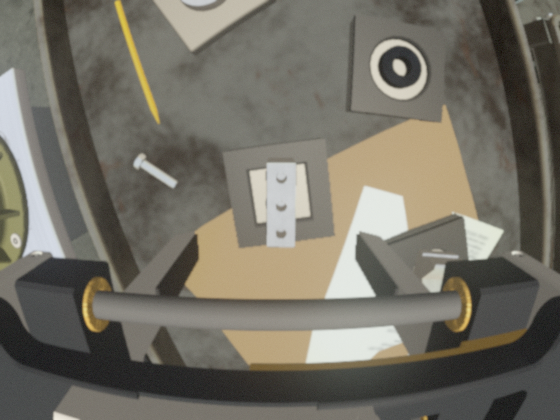

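Wrist view: the setup block at (281,205) lies lengthwise between the jaws and square to them. The large ring is on the pad at the top edge, around (205,0).

```bash
python3 -m handwheel '[{"fingers":1,"x":0.003,"y":0.03,"z":0,"spin":0},{"fingers":1,"x":0.003,"y":0.06,"z":0,"spin":0},{"fingers":1,"x":0.003,"y":0.085,"z":0,"spin":0},{"fingers":1,"x":0.003,"y":0.105,"z":0,"spin":0},{"fingers":1,"x":0.003,"y":0.12,"z":0,"spin":0},{"fingers":1,"x":0.003,"y":0.128,"z":0,"spin":0},{"fingers":1,"x":0.003,"y":0.131,"z":0,"spin":0},{"fingers":0.6,"x":0.003,"y":0.131,"z":0,"spin":0},{"fingers":0.2,"x":0.003,"y":0.131,"z":0,"spin":0},{"fingers":-0.2,"x":0.003,"y":0.131,"z":0,"spin":0}]' 45
python3 -m handwheel '[{"fingers":-0.6,"x":0,"y":0,"z":0,"spin":0},{"fingers":-0.8,"x":0,"y":0,"z":0,"spin":0},{"fingers":-0.8,"x":0,"y":0,"z":0,"spin":0},{"fingers":-0.8,"x":0,"y":0,"z":0,"spin":0},{"fingers":-0.8,"x":0,"y":0,"z":0,"spin":0},{"fingers":-0.8,"x":0,"y":0,"z":0,"spin":0},{"fingers":-0.8,"x":0,"y":0,"z":0,"spin":0},{"fingers":-0.8,"x":0,"y":0,"z":0,"spin":0},{"fingers":-0.8,"x":0,"y":0,"z":0,"spin":0},{"fingers":-0.8,"x":0,"y":0,"z":0,"spin":0}]' 45
python3 -m handwheel '[{"fingers":-0.8,"x":0,"y":-0.01,"z":0,"spin":0},{"fingers":-0.8,"x":0,"y":-0.02,"z":0,"spin":0},{"fingers":-0.8,"x":0,"y":-0.035,"z":0,"spin":0},{"fingers":-0.8,"x":0,"y":-0.05,"z":0,"spin":0},{"fingers":-0.8,"x":0,"y":-0.065,"z":0,"spin":0},{"fingers":-0.8,"x":0,"y":-0.08,"z":0,"spin":0},{"fingers":-0.8,"x":0,"y":-0.09,"z":0,"spin":0},{"fingers":-0.8,"x":0,"y":-0.1,"z":0,"spin":0},{"fingers":-0.8,"x":0,"y":-0.1,"z":0,"spin":0},{"fingers":-0.8,"x":0,"y":-0.1,"z":0,"spin":0}]' 45
python3 - <<'E'
from h import *
o=get_obs();p=o["ee_pos"];c,im,W=wlook("w7")
X=box(W,p[2]+.005,p[2]+.03,p[:2],.05);A=np.c_[X[:,:2]-p[:2],np.ones(len(X))];print("tilt",np.linalg.lstsq(A,X[:,2]-p[2],rcond=None)[0].round(3),p)
move((.6345,.1816,.165),np.radians(-9.3))
E
```

```text
time_s: 11.4
ee_pos: [0.4647, -0.114, 0.0661]
eef_rot: [-1.571, -0.001, -0.258]
force: [0.2, 0.3, 0.3]
grip_width: 0.0735
time_s: 12.4
ee_pos: [0.4644, -0.114, 0.0655]
eef_rot: [-1.571, -0.0, -0.258]
force: [1.1, 1.1, 0.4]
grip_width: 0.0251
time_s: 13.4
ee_pos: [0.4642, -0.1139, 0.1651]
eef_rot: [-1.571, 0.0, -0.258]
force: [0.5, 0.1, -7.5]
grip_width: 0.0251
rect [ 466.2 -102.8] [45.8 59.4] 7.4 circ [ 467.1 -102.8] 30.0 zmed 0.1799
tilt [-0.007 -0.031  0.016] [ 0.46419104 -0.11389542  0.16514728]
x 0.0896 y -0.0002 z 0.3291 spin [ -5.5 174.5] q [-0.32  0.2   1.79  0.    1.15 -0.06]
```

```bash
python3 -m handwheel '[{"fingers":-0.8,"x":0.005,"y":0,"z":0.015,"spin":0},{"fingers":-0.8,"x":0.014,"y":0,"z":0.05,"spin":-1},{"fingers":-0.8,"x":0.024,"y":0,"z":0.09,"spin":-2},{"fingers":-0.8,"x":0.036,"y":0,"z":0.13,"spin":-3},{"fingers":-0.8,"x":0.048,"y":0,"z":0.175,"spin":-4},{"fingers":-0.8,"x":0.06,"y":0,"z":0.22,"spin":-5},{"fingers":-0.8,"x":0.072,"y":0,"z":0.265,"spin":-5.5},{"fingers":-0.8,"x":0.083,"y":0,"z":0.305,"spin":-5.5},{"fingers":-0.8,"x":0.09,"y":0,"z":0.329,"spin":-5.5},{"fingers":-0.8,"x":0.09,"y":0,"z":0.329,"spin":-5.5}]' 45
python3 - <<'E'
from h import *
o=get_obs();p=o["ee_pos"];print(p);c,im,W=wlook("w8")
box(W,.024,.035,(.6345,.1816),.078)
m=(W[...,2]>p[2]+.011)&(W[...,2]<p[2]+.022)&(np.hypot(W[...,0]-p[0],W[...,1]-p[1])<.05)
n,l,st,ce=cv2.connectedComponentsWithStats(m.astype(np.uint8));print(st[1:][st[1:,4]>100])
move((.635,.1816,.0575),np.radians(-9.3))
E
```

```text
time_s: 14.45
ee_pos: [0.6354, 0.1841, 0.1634]
eef_rot: [-1.571, 0.002, -0.159]
force: [0.3, -0.7, -7.1]
grip_width: 0.0252
[0.63544062 0.18409668 0.16339526]
rect [636.3 182.8] [103.2 104.2] 80.3 circ [636.5 182.8] 72.6 zmed 0.0294
[[ 224  191  106  108 5752]]
x 0.0002 y 0.1060 z -0.0008 spin [ 1.000e-01 -1.799e+02] q [0.22 0.6  1.24 0.   1.31 0.38]
```

View pics/w8.png

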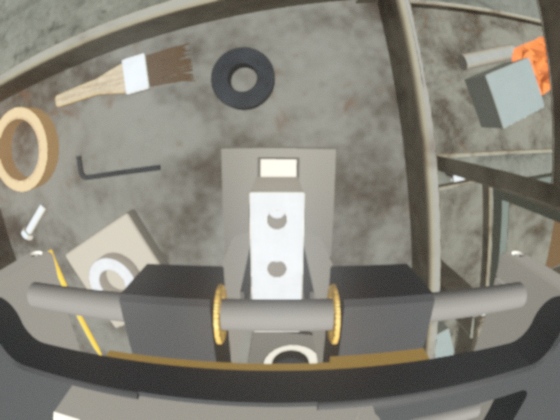

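Wrist view: the block, centre line at column 277, is above the slot, whose free end shows at (279,168). They line up, so I lower it.

```bash
python3 -m handwheel '[{"fingers":-0.8,"x":0,"y":0.02,"z":0,"spin":0},{"fingers":-0.8,"x":0,"y":0.04,"z":0,"spin":0},{"fingers":-0.8,"x":0,"y":0.06,"z":0,"spin":0},{"fingers":-0.8,"x":0,"y":0.075,"z":0,"spin":0},{"fingers":-0.8,"x":0,"y":0.085,"z":0,"spin":0},{"fingers":-0.8,"x":0,"y":0.091,"z":0,"spin":0},{"fingers":-0.8,"x":0,"y":0.096,"z":0,"spin":0},{"fingers":-0.8,"x":0,"y":0.1,"z":0,"spin":0},{"fingers":-0.8,"x":0,"y":0.102,"z":0,"spin":0},{"fingers":-0.8,"x":0,"y":0.104,"z":0,"spin":0}]' 45
python3 - <<'E'
from h import *
move((.635,.182,.0575),np.radians(-9.3));print(get_obs()["force"].round(1))
E
```

```text
time_s: 15.5
ee_pos: [0.6354, 0.1813, 0.0617]
eef_rot: [-1.571, -0.001, -0.162]
force: [0.1, 0.9, -6.5]
grip_width: 0.0252
x -0.0005 y 0.0042 z 0.0006 spin [   0. -180.] q [0.22 0.7  1.32 0.   1.12 0.38]
[ 0.1  0.9 -6.5]
```

```bash
python3 -m handwheel '[{"fingers":-0.8,"x":0,"y":0.001,"z":0,"spin":0},{"fingers":-0.8,"x":0,"y":0.002,"z":0,"spin":0},{"fingers":-0.8,"x":0,"y":0.003,"z":0,"spin":0},{"fingers":-0.8,"x":0,"y":0.003,"z":0,"spin":0},{"fingers":-0.8,"x":0,"y":0.003,"z":0,"spin":0},{"fingers":-0.8,"x":0,"y":0.003,"z":0,"spin":0},{"fingers":-0.8,"x":0,"y":0.003,"z":0,"spin":0},{"fingers":-0.8,"x":0,"y":0.003,"z":0,"spin":0},{"fingers":-0.8,"x":0,"y":0.003,"z":0,"spin":0},{"fingers":-0.8,"x":0,"y":0.003,"z":0,"spin":0}]' 45
python3 -m handwheel '[{"fingers":-0.3,"x":0,"y":0,"z":0,"spin":0},{"fingers":0.1,"x":0,"y":0,"z":0,"spin":0},{"fingers":0.1,"x":0,"y":0,"z":0,"spin":0},{"fingers":0.5,"x":0,"y":0,"z":0,"spin":0},{"fingers":1,"x":0,"y":0,"z":0,"spin":0},{"fingers":1,"x":0,"y":-0.02,"z":0,"spin":0},{"fingers":1,"x":0,"y":-0.05,"z":0,"spin":0},{"fingers":1,"x":0,"y":-0.09,"z":0,"spin":0},{"fingers":1,"x":0,"y":-0.13,"z":0,"spin":0},{"fingers":1,"x":0,"y":-0.14,"z":0,"spin":0}]' 45
python3 - <<'E'
from h import *
c,im,W=wlook("w9");print(get_obs()["ee_pos"])
X=box(W,.06,.09,(.635,.182),.045)
A=np.c_[X[:,:2]-[.635,.182],np.ones(len(X))];print("tilt",np.linalg.lstsq(A,X[:,2],rcond=None)[0].round(3))
move((.616,-.247,.2),np.radians(68.7))
E
```

```text
time_s: 16.5
ee_pos: [0.6352, 0.1812, 0.0585]
eef_rot: [-1.571, -0.0, -0.162]
force: [-0.1, -0.5, -7.0]
grip_width: 0.025
time_s: 17.5
ee_pos: [0.6365, 0.1816, 0.2037]
eef_rot: [-1.568, -0.007, -0.162]
force: [0.1, 0.7, -0.5]
grip_width: 0.094
[0.63629158 0.1815424  0.20292181]
rect [635.1 182.3] [75.8 26.2] 80.1 circ [635.2 182.9] 39.0 zmed 0.0723
tilt [ 0.024 -0.008  0.072]
x 0.0489 y 0.0029 z -0.4262 spin [-78. 102.] q [0.22 0.57 1.2  0.   1.37 0.38]
```

```bash
python3 -m handwheel '[{"fingers":1,"x":0.003,"y":0,"z":-0.03,"spin":-6},{"fingers":1,"x":0.008,"y":0,"z":-0.07,"spin":-14},{"fingers":1,"x":0.013,"y":0,"z":-0.115,"spin":-22},{"fingers":1,"x":0.018,"y":0,"z":-0.16,"spin":-30},{"fingers":1,"x":0.023,"y":0,"z":-0.205,"spin":-38},{"fingers":1,"x":0.029,"y":0,"z":-0.25,"spin":-46},{"fingers":1,"x":0.034,"y":0,"z":-0.295,"spin":-54},{"fingers":1,"x":0.039,"y":0,"z":-0.34,"spin":-62},{"fingers":1,"x":0.044,"y":0,"z":-0.385,"spin":-70},{"fingers":1,"x":0.049,"y":0.003,"z":-0.426,"spin":-78}]' 40
python3 -m handwheel '[{"fingers":1,"x":0,"y":0,"z":0,"spin":0},{"fingers":1,"x":0,"y":0,"z":0,"spin":0},{"fingers":1,"x":0,"y":0,"z":0,"spin":0},{"fingers":1,"x":0,"y":0,"z":0,"spin":0},{"fingers":1,"x":0,"y":0,"z":0,"spin":0},{"fingers":1,"x":0,"y":0,"z":0,"spin":0},{"fingers":1,"x":0,"y":0,"z":0,"spin":0},{"fingers":1,"x":0,"y":0,"z":0,"spin":0},{"fingers":1,"x":0,"y":0,"z":0,"spin":0},{"fingers":1,"x":0,"y":0,"z":0,"spin":0}]' 40
python3 - <<'E'
from h import *
print(get_obs()["ee_pos"],get_obs()["eef_rot"]);c,im,W=wlook("w10")
box(W,.045,.09,(.616,-.247),.045)
box(W,.024,.034,(.616,-.247),.078)
move((.616,-.247,.2),np.radians(68.7))
E
```

```text
time_s: 18.55
ee_pos: [0.6143, -0.2491, 0.1941]
eef_rot: [-1.569, -0.0, 1.205]
force: [0.6, -1.2, 0.9]
grip_width: 0.0941
time_s: 19.55
ee_pos: [0.6151, -0.2471, 0.1954]
eef_rot: [-1.571, -0.0, 1.2]
force: [-0.6, 1.1, 0.2]
grip_width: 0.094
[ 0.61505396 -0.24708707  0.19544602] [-1.57083673e+00 -2.98780840e-06  1.19972470e+00]
rect [ 616.6 -247.7] [50.2 50.6] 68.2 circ [ 616.6 -247.7] 35.2 zmed 0.068
rect [ 618.1 -248.3] [104.4 105.3] 3.6 circ [ 618.1 -248.3] 72.3 zmed 0.0295
x 0.0004 y -0.0046 z -0.0009 spin [   0. -180.] q [-0.44  0.58  1.19  0.    1.37 -1.64]
```

View pics/w10.png

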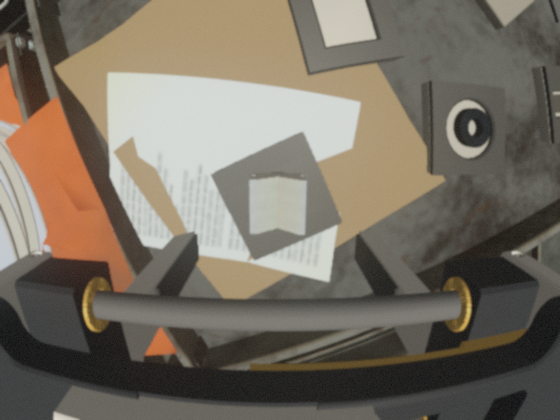

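Wrist view: the vee block is at (278,205) with its groove running up and down the picture, so the jaws close across the flanks as required. The square tile's cutout at (345,20) is free.

```bash
python3 -m handwheel '[{"fingers":1,"x":0,"y":0.03,"z":-0.001,"spin":0},{"fingers":1,"x":0,"y":0.06,"z":-0.001,"spin":0},{"fingers":1,"x":0,"y":0.085,"z":-0.001,"spin":0},{"fingers":1,"x":0,"y":0.105,"z":-0.001,"spin":0},{"fingers":1,"x":0,"y":0.12,"z":-0.001,"spin":0},{"fingers":1,"x":0,"y":0.13,"z":-0.001,"spin":0},{"fingers":1,"x":0,"y":0.133,"z":-0.001,"spin":0},{"fingers":0.6,"x":0,"y":0.133,"z":-0.001,"spin":0},{"fingers":0.2,"x":0,"y":0.133,"z":-0.001,"spin":0},{"fingers":0,"x":0,"y":0.133,"z":-0.001,"spin":0}]' 45
python3 -m handwheel '[{"fingers":-0.3,"x":0,"y":0,"z":0,"spin":0},{"fingers":-0.3,"x":0,"y":0,"z":0,"spin":0},{"fingers":-0.3,"x":0,"y":0,"z":0,"spin":0},{"fingers":-0.3,"x":0,"y":0,"z":0,"spin":0},{"fingers":-0.3,"x":0,"y":0,"z":0,"spin":0},{"fingers":-0.3,"x":0,"y":0,"z":0,"spin":0},{"fingers":-0.3,"x":0,"y":0,"z":0,"spin":0},{"fingers":-0.3,"x":0,"y":0,"z":0,"spin":0},{"fingers":-0.3,"x":0,"y":0,"z":0,"spin":0},{"fingers":-0.3,"x":0,"y":0,"z":0,"spin":0}]' 45
python3 -m handwheel '[{"fingers":-0.3,"x":0,"y":-0.01,"z":0,"spin":0},{"fingers":-0.3,"x":0,"y":-0.02,"z":0,"spin":0},{"fingers":-0.3,"x":0,"y":-0.035,"z":0,"spin":0},{"fingers":-0.3,"x":0,"y":-0.05,"z":0,"spin":0},{"fingers":-0.3,"x":0,"y":-0.065,"z":0,"spin":0},{"fingers":-0.3,"x":0,"y":-0.08,"z":0,"spin":0},{"fingers":-0.3,"x":0,"y":-0.09,"z":0,"spin":0},{"fingers":-0.3,"x":0,"y":-0.1,"z":0,"spin":0},{"fingers":-0.3,"x":0,"y":-0.1,"z":0,"spin":0},{"fingers":-0.3,"x":0,"y":-0.1,"z":0,"spin":0}]' 45
python3 - <<'E'
from h import *
o=get_obs();p=o["ee_pos"];c,im,W=wlook("w11")
X=box(W,p[2]-.005,p[2]+.018,p[:2],.036);print(np.percentile(X[:,2],[90,97])-p[2],p)
move((.4638,-.1133,.165),np.radians(82.7))
E
```

```text
time_s: 20.6
ee_pos: [0.6163, -0.2476, 0.0634]
eef_rot: [-1.572, 0.0, 1.2]
force: [-0.3, 0.5, 0.4]
grip_width: 0.0734
time_s: 21.6
ee_pos: [0.6161, -0.2474, 0.0626]
eef_rot: [-1.571, -0.0, 1.2]
force: [-0.8, 2.7, 4.4]
grip_width: 0.0496
time_s: 22.6
ee_pos: [0.6158, -0.2474, 0.1621]
eef_rot: [-1.57, -0.0, 1.2]
force: [-0.2, -0.4, -5.4]
grip_width: 0.0499
rect [ 615.9 -247.4] [69.6 50. ] 68.5 circ [ 608.5 -244.5] 34.8 zmed 0.1684
[0.01213461 0.01312826] [ 0.61581206 -0.24738056  0.16205362]
x 0.0698 y -0.0033 z 0.1902 spin [-14. 166.] q [-0.44  0.61  1.23 -0.    1.31 -1.64]
```

```bash
python3 -m handwheel '[{"fingers":-0.3,"x":0.006,"y":0,"z":0.015,"spin":-1},{"fingers":-0.3,"x":0.016,"y":0,"z":0.045,"spin":-3},{"fingers":-0.3,"x":0.028,"y":0,"z":0.08,"spin":-6},{"fingers":-0.3,"x":0.041,"y":0,"z":0.115,"spin":-9},{"fingers":-0.3,"x":0.053,"y":0,"z":0.145,"spin":-12},{"fingers":-0.3,"x":0.063,"y":0,"z":0.17,"spin":-14},{"fingers":-0.3,"x":0.07,"y":0,"z":0.19,"spin":-14},{"fingers":-0.3,"x":0.07,"y":0.01,"z":0.19,"spin":-14},{"fingers":-0.3,"x":0.07,"y":0.02,"z":0.19,"spin":-14},{"fingers":-0.3,"x":0.07,"y":0.02,"z":0.19,"spin":-14}]' 45
python3 - <<'E'
from h import *
print(get_obs()["ee_pos"],get_obs()["eef_rot"]);c,im,W=wlook("w12")
box(W,.024,.034,(.464,-.113),.078)
move((.4638,-.1133,.0545),np.radians(82.7))
E
```

```text
time_s: 23.65
ee_pos: [0.4639, -0.1135, 0.1406]
eef_rot: [-1.568, -0.0, 1.444]
force: [0.3, 0.1, -5.1]
grip_width: 0.0495
[ 0.46393072 -0.11349129  0.14063597] [-1.56805935e+00 -4.54716168e-04  1.44383315e+00]
rect [ 449.5 -111.5] [104.4  73.7] 82.7 circ [ 449.7 -111.5] 63.4 zmed 0.0294
x 0.0002 y 0.0869 z 0.0005 spin [   0. -180.] q [-0.32  0.23  1.81 -0.    1.1  -1.76]
```

View pics/w12.png

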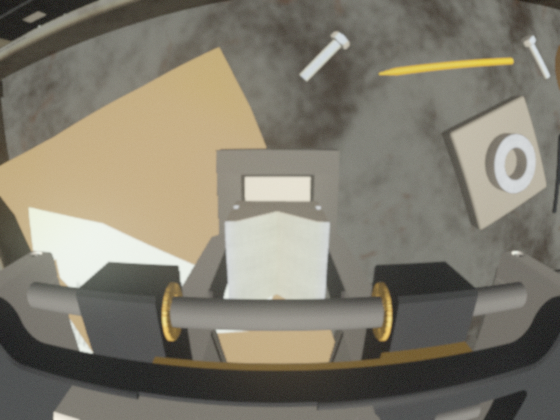

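Wrist view: the vee block at (277,260) is square to the cutout, whose far edge shows at (278,188), and centred on it. I lower it.

```bash
python3 -m handwheel '[{"fingers":-0.3,"x":0,"y":0.02,"z":0,"spin":0},{"fingers":-0.3,"x":0,"y":0.04,"z":0,"spin":0},{"fingers":-0.3,"x":0,"y":0.055,"z":0,"spin":0},{"fingers":-0.3,"x":0,"y":0.065,"z":0,"spin":0},{"fingers":-0.3,"x":0,"y":0.07,"z":0,"spin":0},{"fingers":-0.3,"x":0,"y":0.074,"z":0,"spin":0},{"fingers":-0.3,"x":0,"y":0.078,"z":0,"spin":0},{"fingers":-0.3,"x":0,"y":0.081,"z":0,"spin":0},{"fingers":-0.3,"x":0,"y":0.083,"z":0,"spin":0},{"fingers":-0.3,"x":0,"y":0.085,"z":0,"spin":0}]' 45
python3 -m handwheel '[{"fingers":-0.3,"x":0,"y":0.001,"z":0,"spin":0},{"fingers":-0.3,"x":0,"y":0.001,"z":0,"spin":0},{"fingers":-0.3,"x":0,"y":0.001,"z":0,"spin":0},{"fingers":-0.3,"x":0,"y":0.001,"z":0,"spin":0},{"fingers":-0.3,"x":0,"y":0.001,"z":0,"spin":0},{"fingers":-0.3,"x":0,"y":0.001,"z":0,"spin":0},{"fingers":-0.3,"x":0,"y":0.001,"z":0,"spin":0},{"fingers":-0.3,"x":0,"y":0.001,"z":0,"spin":0},{"fingers":-0.3,"x":0,"y":0.001,"z":0,"spin":0},{"fingers":-0.3,"x":0,"y":0.001,"z":0,"spin":0}]' 45
```

```text
time_s: 24.7
ee_pos: [0.4644, -0.1133, 0.0575]
eef_rot: [-1.571, 0.0, 1.444]
force: [0.1, -0.7, -5.2]
grip_width: 0.0497
time_s: 25.7
ee_pos: [0.4643, -0.1133, 0.0564]
eef_rot: [-1.571, -0.0, 1.444]
force: [0.5, 1.2, -5.3]
grip_width: 0.0496
```

```bash
python3 -m handwheel '[{"fingers":-0.3,"x":0,"y":0.001,"z":0,"spin":0},{"fingers":-0.3,"x":0,"y":0.0015,"z":0,"spin":0},{"fingers":-0.3,"x":0,"y":0.0015,"z":0,"spin":0},{"fingers":-0.3,"x":0,"y":0.0015,"z":0,"spin":0},{"fingers":-0.3,"x":0,"y":0.0015,"z":0,"spin":0},{"fingers":0.3,"x":0,"y":0.0015,"z":0,"spin":0},{"fingers":0.5,"x":0,"y":0.0015,"z":0,"spin":0},{"fingers":1,"x":0,"y":0.0015,"z":0,"spin":0},{"fingers":1,"x":0,"y":0.0015,"z":0,"spin":0},{"fingers":1,"x":0,"y":0.0015,"z":0,"spin":0}]' 45
python3 -m handwheel '[{"fingers":1,"x":0,"y":-0.01,"z":0,"spin":0},{"fingers":1,"x":0,"y":-0.03,"z":0,"spin":0},{"fingers":1,"x":0,"y":-0.06,"z":0,"spin":0},{"fingers":1,"x":0,"y":-0.09,"z":0,"spin":0},{"fingers":1,"x":0,"y":-0.12,"z":0,"spin":0},{"fingers":1,"x":0,"y":-0.145,"z":0,"spin":0},{"fingers":1,"x":0,"y":-0.145,"z":0,"spin":0},{"fingers":1,"x":0,"y":-0.145,"z":0,"spin":0},{"fingers":1,"x":0,"y":-0.145,"z":0,"spin":0},{"fingers":1,"x":0,"y":-0.145,"z":0,"spin":0}]' 30
python3 - <<'E'
from h import *
c,im,W=wlook("w13")
X=box(W,.04,.09,(.464,-.113),.036);print(np.percentile(X[:,2],[90,97]))
move((.6185,-.0135,.2),np.radians(71.6))
E
```

```text
time_s: 26.7
ee_pos: [0.4644, -0.1133, 0.055]
eef_rot: [-1.571, 0.0, 1.444]
force: [-0.3, -0.8, -0.3]
grip_width: 0.0866
time_s: 27.7
ee_pos: [0.4639, -0.1132, 0.1991]
eef_rot: [-1.569, -0.0, 1.444]
force: [0.4, -0.4, 0.2]
grip_width: 0.0939
rect [ 464.7 -113.7] [49.8 50.7] 81.7 circ [ 464.6 -113.8] 34.8 zmed 0.06
[0.06665602 0.06730307]
x 0.1184 y -0.0008 z -0.1407 spin [  11.1 -168.9] q [-0.32  0.16  1.75  0.    1.23 -1.76]
```

```bash
python3 -m handwheel '[{"fingers":1,"x":0.015,"y":0,"z":-0.017,"spin":0},{"fingers":1,"x":0.035,"y":0,"z":-0.04,"spin":0},{"fingers":1,"x":0.06,"y":0,"z":-0.07,"spin":0},{"fingers":1,"x":0.085,"y":0,"z":-0.1,"spin":0},{"fingers":1,"x":0.105,"y":0.02,"z":-0.125,"spin":0},{"fingers":1,"x":0.118,"y":0.04,"z":-0.141,"spin":0},{"fingers":1,"x":0.118,"y":0.05,"z":-0.141,"spin":0},{"fingers":1,"x":0.118,"y":0.05,"z":-0.141,"spin":0},{"fingers":1,"x":0.118,"y":0.05,"z":-0.141,"spin":0},{"fingers":1,"x":0.118,"y":0.05,"z":-0.141,"spin":0}]' 30
python3 - <<'E'
from h import *
print(get_obs()["ee_pos"],get_obs()["eef_rot"]);c,im,W=wlook("w14")
box(W,.0345,.042,(.6185,-.0135),.03)
box(W,.025,.034,(.6185,-.0135),.078)
g=cv2.cvtColor(im,cv2.COLOR_BGR2GRAY);near=np.hypot(W[...,0]-.6185,W[...,1]+.0135)<.036
m=((g<60)&near).astype(np.uint8);cn=max(cv2.findContours(m,cv2.RETR_EXTERNAL,cv2.CHAIN_APPROX_NONE)[0],key=cv2.contourArea)
q=wray(c,cn[:,0],.038)[:,:2]*1000;print("black",cv2.minEnclosingCircle(q.astype(np.float32)),cv2.boundingRect(cn))
cv2.imwrite("pics/w14c.png",cv2.resize(im[110:310,150:410],None,fx=2,fy=2))
move((.6185,-.0135,.051),get_obs()["eef_rot"][2])
E
```

```text
time_s: 28.75
ee_pos: [0.619, -0.0146, 0.1512]
eef_rot: [-1.572, -0.0, 1.443]
force: [-0.2, 0.6, -0.1]
grip_width: 0.094
[ 0.61901097 -0.01463831  0.15122441] [-1.57234313e+00 -4.62591404e-05  1.44343377e+00]
rect [620.1 -13.5] [44.7 44.8] 60.3 circ [620.3 -13.7] 22.8 zmed 0.0374
rect [621.6 -14.6] [104.1 105.1] 71.5 circ [621.6 -15.2] 72.7 zmed 0.0294
black ((855.023193359375, -34.376129150390625), 188.96351623535156) (135, 360, 299, 44)
x 0.0010 y 0.1002 z 0.0007 spin [ -0. 180.] q [-0.08  0.52  1.39 -0.    1.23 -1.53]
```

View pics/w14c.png

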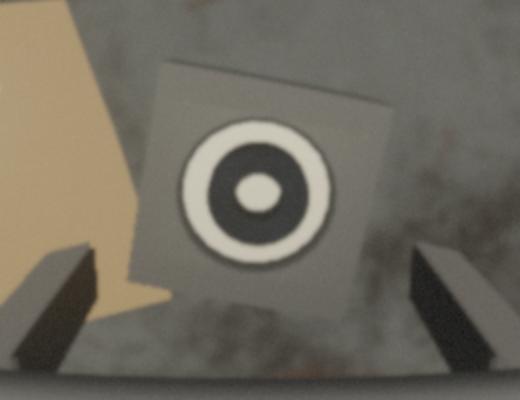

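Crop: the small black ring at (258,192) is almost centred in the large cutout; the depth outline is 44.7 mm across, so it is the right ring. The colour contour picked up the gripper and I disregard it.

```bash
python3 -m handwheel '[{"fingers":1,"x":0.001,"y":0.02,"z":-0.001,"spin":0},{"fingers":1,"x":0.001,"y":0.045,"z":-0.001,"spin":0},{"fingers":1,"x":0.001,"y":0.065,"z":-0.001,"spin":0},{"fingers":1,"x":0.001,"y":0.08,"z":-0.001,"spin":0},{"fingers":1,"x":0.001,"y":0.09,"z":-0.001,"spin":0},{"fingers":1,"x":0.001,"y":0.095,"z":-0.001,"spin":0},{"fingers":1,"x":0.001,"y":0.098,"z":-0.001,"spin":0},{"fingers":1,"x":0.001,"y":0.1,"z":-0.001,"spin":0},{"fingers":0.5,"x":0.001,"y":0.1,"z":-0.001,"spin":0},{"fingers":0.2,"x":0.001,"y":0.1,"z":-0.001,"spin":0}]' 25
python3 -m handwheel '[{"fingers":0,"x":0,"y":0,"z":0,"spin":0},{"fingers":-0.4,"x":0,"y":0,"z":0,"spin":0},{"fingers":-0.4,"x":0,"y":0,"z":0,"spin":0},{"fingers":-0.4,"x":0,"y":0,"z":0,"spin":0},{"fingers":-0.4,"x":0,"y":0,"z":0,"spin":0},{"fingers":-0.4,"x":0,"y":0,"z":0,"spin":0},{"fingers":-0.4,"x":0,"y":0,"z":0,"spin":0},{"fingers":-0.4,"x":0,"y":0,"z":0,"spin":0},{"fingers":-0.4,"x":0,"y":0,"z":0,"spin":0},{"fingers":-0.4,"x":0,"y":0,"z":0,"spin":0}]' 25
python3 -m handwheel '[{"fingers":-0.4,"x":0,"y":-0.01,"z":0,"spin":0},{"fingers":-0.4,"x":0,"y":-0.02,"z":0,"spin":0},{"fingers":-0.4,"x":0,"y":-0.03,"z":0,"spin":0},{"fingers":-0.4,"x":0,"y":-0.04,"z":0,"spin":0},{"fingers":-0.4,"x":0,"y":-0.055,"z":0,"spin":0},{"fingers":-0.4,"x":0,"y":-0.07,"z":0,"spin":0},{"fingers":-0.4,"x":0,"y":-0.085,"z":0,"spin":0},{"fingers":-0.4,"x":0,"y":-0.1,"z":0,"spin":0},{"fingers":-0.4,"x":0,"y":-0.1,"z":0,"spin":0},{"fingers":-0.4,"x":0,"y":-0.1,"z":0,"spin":0}]' 25
python3 - <<'E'
from h import *
o=get_obs();p=o["ee_pos"];c,im,W=wlook("w15")
X=box(W,p[2]-.021,p[2]-.006,p[:2],.023);A=np.c_[X[:,:2]-p[:2],np.ones(len(X))];print("tilt",np.linalg.lstsq(A,X[:,2]-p[2],rcond=None)[0].round(3),p)
move((.617,-.248,.15),get_obs()["eef_rot"][2])
E
```

```text
time_s: 29.8
ee_pos: [0.6204, -0.0132, 0.0504]
eef_rot: [-1.571, -0.0, 1.444]
force: [-0.5, -0.2, -0.8]
grip_width: 0.0816
time_s: 30.8
ee_pos: [0.6202, -0.0132, 0.05]
eef_rot: [-1.571, -0.0, 1.444]
force: [0.1, 1.1, 0.1]
grip_width: 0.0427
time_s: 31.8
ee_pos: [0.6201, -0.0132, 0.15]
eef_rot: [-1.571, -0.0, 1.444]
force: [1.1, -0.5, -2.3]
grip_width: 0.0424
rect [620.  -13.7] [43.7 45. ] 80.7 circ [620.1 -13.2] 22.9 zmed 0.1373
tilt [ 0.009 -0.005 -0.013] [ 0.62011169 -0.01316286  0.14997369]
x -0.2333 y -0.0006 z -0.0268 spin [ -0. 180.] q [-0.08  0.52  1.39  0.    1.23 -1.52]
```

```bash
python3 -m handwheel '[{"fingers":-0.4,"x":-0.02,"y":0,"z":-0.002,"spin":0},{"fingers":-0.4,"x":-0.05,"y":0,"z":-0.006,"spin":0},{"fingers":-0.4,"x":-0.085,"y":0,"z":-0.01,"spin":0},{"fingers":-0.4,"x":-0.12,"y":0,"z":-0.014,"spin":0},{"fingers":-0.4,"x":-0.155,"y":0,"z":-0.018,"spin":0},{"fingers":-0.4,"x":-0.19,"y":0,"z":-0.022,"spin":0},{"fingers":-0.4,"x":-0.215,"y":0,"z":-0.025,"spin":0},{"fingers":-0.4,"x":-0.233,"y":0,"z":-0.027,"spin":0},{"fingers":-0.4,"x":-0.233,"y":0,"z":-0.027,"spin":0},{"fingers":-0.4,"x":-0.233,"y":0,"z":-0.027,"spin":0}]' 25
python3 - <<'E'
from h import *
print(get_obs()["ee_pos"],get_obs()["eef_rot"]);c,im,W=wlook("w16")
box(W,.024,.034,(.617,-.248),.078)
d=np.load("pics/top0.npy");p,d=cams.camera("top");c=cams.get_calibration("top");W=pts(c,d)
im=p[:,:,::-1].copy();cv2.imwrite("pics/top1.png",im)
move((.617,-.248,.051),get_obs()["eef_rot"][2])
E
```

```text
time_s: 32.85
ee_pos: [0.6174, -0.2472, 0.1493]
eef_rot: [-1.57, -0.001, 1.444]
force: [0.0, 1.5, -2.0]
grip_width: 0.0427
[ 0.61744669 -0.24721775  0.1493203 ] [-1.56986726e+00 -5.34130761e-04  1.44410525e+00]
rect [ 617.9 -248.2] [104.5 104.1] 3.7 circ [ 614.8 -248.3] 70.5 zmed 0.0294
x -0.0015 y 0.0987 z 0.0005 spin [ -0. 180.] q [-0.43  0.62  1.24  0.    1.29 -1.88]
```

View pics/w16.png

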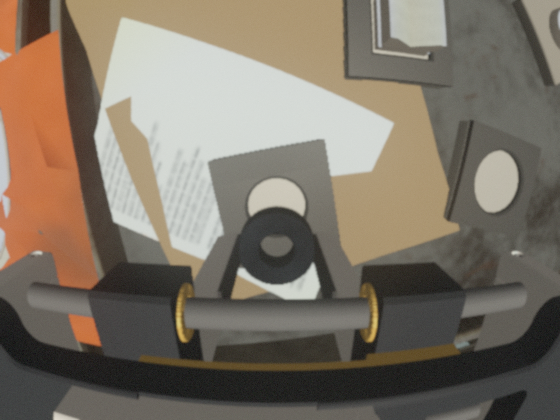

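Wrist view: the held ring at (277,246) is in line with the empty small round cutout at (277,203), and the vee block sits in the square cutout at (410,25). I lower the ring.

```bash
python3 -m handwheel '[{"fingers":-0.4,"x":-0.001,"y":0.02,"z":0,"spin":0},{"fingers":-0.4,"x":-0.001,"y":0.045,"z":0,"spin":0},{"fingers":-0.4,"x":-0.001,"y":0.065,"z":0,"spin":0},{"fingers":-0.4,"x":-0.001,"y":0.08,"z":0,"spin":0},{"fingers":-0.4,"x":-0.001,"y":0.085,"z":0,"spin":0},{"fingers":-0.4,"x":-0.001,"y":0.088,"z":0,"spin":0},{"fingers":-0.4,"x":-0.001,"y":0.091,"z":0,"spin":0},{"fingers":-0.4,"x":-0.001,"y":0.094,"z":0,"spin":0},{"fingers":-0.4,"x":-0.001,"y":0.096,"z":0,"spin":0},{"fingers":-0.4,"x":-0.001,"y":0.098,"z":0,"spin":0}]' 25
python3 -m handwheel '[{"fingers":-0.4,"x":0,"y":0,"z":0,"spin":0},{"fingers":-0.4,"x":0,"y":0,"z":0,"spin":0},{"fingers":-0.4,"x":0,"y":0,"z":0,"spin":0},{"fingers":-0.4,"x":0,"y":0,"z":0,"spin":0},{"fingers":-0.4,"x":0,"y":0,"z":0,"spin":0},{"fingers":-0.4,"x":0,"y":0,"z":0,"spin":0},{"fingers":-0.4,"x":0,"y":0,"z":0,"spin":0},{"fingers":-0.4,"x":0,"y":0,"z":0,"spin":0},{"fingers":-0.4,"x":0,"y":0,"z":0,"spin":0},{"fingers":-0.4,"x":0,"y":0,"z":0,"spin":0}]' 25
```

```text
time_s: 33.95
ee_pos: [0.6175, -0.2488, 0.0521]
eef_rot: [-1.571, 0.0, 1.444]
force: [-0.3, 0.6, -2.6]
grip_width: 0.0426
time_s: 34.95
ee_pos: [0.6174, -0.2487, 0.0519]
eef_rot: [-1.571, -0.0, 1.444]
force: [-0.4, 0.6, -2.9]
grip_width: 0.0424
```

Its bottom is about 1 mm above the floor, with no contact force. I release it, go up, and check it.

```bash
python3 -m handwheel '[{"fingers":0.1,"x":0,"y":0,"z":0,"spin":0},{"fingers":0.3,"x":0,"y":0,"z":0,"spin":0},{"fingers":0.6,"x":0,"y":0,"z":0,"spin":0},{"fingers":1,"x":0,"y":0,"z":0,"spin":0},{"fingers":1,"x":0,"y":0,"z":0,"spin":0},{"fingers":1,"x":0,"y":-0.02,"z":0,"spin":0},{"fingers":1,"x":0,"y":-0.05,"z":0,"spin":0},{"fingers":1,"x":0,"y":-0.09,"z":0,"spin":0},{"fingers":1,"x":0,"y":-0.13,"z":0,"spin":0},{"fingers":1,"x":0,"y":-0.145,"z":0,"spin":0}]' 25
python3 - <<'E'
from h import *
c,im,W=wlook("w17")
X=box(W,.0345,.05,(.617,-.248),.03);A=np.c_[X[:,:2]-[.617,-.248],np.ones(len(X))];print("tilt",np.linalg.lstsq(A,X[:,2],rcond=None)[0].round(3))
move((.4444,.1264,.2),get_obs()["eef_rot"][2])
E
```

```text
time_s: 35.95
ee_pos: [0.6183, -0.2491, 0.2016]
eef_rot: [-1.576, 0.002, 1.444]
force: [-0.2, 0.1, 0.6]
grip_width: 0.0941
rect [ 617.4 -249. ] [44.  44.7] 81.7 circ [ 617.5 -249.5] 22.8 zmed 0.0374
tilt [ 0.004 -0.001  0.037]
x 0.3506 y 0.0021 z 0.2201 spin [ -0. 180.] q [-0.44  0.58  1.18  0.    1.38 -1.88]
```

```bash
python3 -m handwheel '[{"fingers":1,"x":0.02,"y":0,"z":0.013,"spin":0},{"fingers":1,"x":0.055,"y":0,"z":0.035,"spin":0},{"fingers":1,"x":0.095,"y":0,"z":0.06,"spin":0},{"fingers":1,"x":0.135,"y":0,"z":0.085,"spin":0},{"fingers":1,"x":0.175,"y":0,"z":0.11,"spin":0},{"fingers":1,"x":0.215,"y":0,"z":0.135,"spin":0},{"fingers":1,"x":0.255,"y":0,"z":0.16,"spin":0},{"fingers":1,"x":0.295,"y":0,"z":0.185,"spin":0},{"fingers":1,"x":0.33,"y":0.02,"z":0.207,"spin":0},{"fingers":1,"x":0.351,"y":0.045,"z":0.22,"spin":0}]' 25
python3 -m handwheel '[{"fingers":1,"x":0,"y":0,"z":0,"spin":0},{"fingers":1,"x":0,"y":0,"z":0,"spin":0},{"fingers":1,"x":0,"y":0,"z":0,"spin":0},{"fingers":1,"x":0,"y":0,"z":0,"spin":0},{"fingers":1,"x":0,"y":0,"z":0,"spin":0},{"fingers":1,"x":0,"y":0,"z":0,"spin":0},{"fingers":1,"x":0,"y":0,"z":0,"spin":0},{"fingers":1,"x":0,"y":0,"z":0,"spin":0},{"fingers":1,"x":0,"y":0,"z":0,"spin":0},{"fingers":1,"x":0,"y":0,"z":0,"spin":0}]' 25
python3 - <<'E'
from h import *
c,im,W=wlook("w18")
X=box(W,.033,.047,(.444,.126),.045)
move((.4450,.1264,.053),get_obs()["eef_rot"][2])
E
```

```text
time_s: 37.0
ee_pos: [0.4421, 0.1293, 0.151]
eef_rot: [-1.571, -0.0, 1.446]
force: [0.9, -0.1, -0.9]
grip_width: 0.0943
time_s: 38.0
ee_pos: [0.4435, 0.1272, 0.152]
eef_rot: [-1.571, -0.0, 1.444]
force: [-0.1, 0.6, 0.0]
grip_width: 0.0938
rect [445.7 126.8] [59.4 58.7] 80.9 circ [446.4 126.2] 30.2 zmed 0.0394
x -0.0007 y 0.0990 z -0.0016 spin [ -0. 180.] q [ 0.2   0.18  1.85 -0.    1.11 -1.24]
```

```bash
python3 -m handwheel '[{"fingers":1,"x":-0.001,"y":0.02,"z":-0.002,"spin":0},{"fingers":1,"x":-0.001,"y":0.045,"z":-0.002,"spin":0},{"fingers":1,"x":-0.001,"y":0.065,"z":-0.002,"spin":0},{"fingers":1,"x":-0.001,"y":0.08,"z":-0.002,"spin":0},{"fingers":1,"x":-0.001,"y":0.09,"z":-0.002,"spin":0},{"fingers":1,"x":-0.001,"y":0.095,"z":-0.002,"spin":0},{"fingers":1,"x":-0.001,"y":0.098,"z":-0.002,"spin":0},{"fingers":1,"x":-0.001,"y":0.1,"z":-0.002,"spin":0},{"fingers":0.6,"x":-0.001,"y":0.1,"z":-0.002,"spin":0},{"fingers":0.4,"x":-0.001,"y":0.1,"z":-0.002,"spin":0}]' 25
python3 -m handwheel '[{"fingers":0.1,"x":0,"y":0,"z":0,"spin":0},{"fingers":-0.2,"x":0,"y":0,"z":0,"spin":0},{"fingers":-0.2,"x":0,"y":0,"z":0,"spin":0},{"fingers":-0.2,"x":0,"y":0,"z":0,"spin":0},{"fingers":-0.2,"x":0,"y":0,"z":0,"spin":0},{"fingers":-0.2,"x":0,"y":0,"z":0,"spin":0},{"fingers":-0.2,"x":0,"y":0,"z":0,"spin":0},{"fingers":-0.2,"x":0,"y":0,"z":0,"spin":0},{"fingers":-0.2,"x":0,"y":0,"z":0,"spin":0},{"fingers":-0.2,"x":0,"y":0,"z":0,"spin":0}]' 25
python3 -m handwheel '[{"fingers":-0.2,"x":0,"y":-0.01,"z":0,"spin":0},{"fingers":-0.2,"x":0,"y":-0.02,"z":0,"spin":0},{"fingers":-0.2,"x":0,"y":-0.03,"z":0,"spin":0},{"fingers":-0.2,"x":0,"y":-0.04,"z":0,"spin":0},{"fingers":-0.2,"x":0,"y":-0.055,"z":0,"spin":0},{"fingers":-0.2,"x":0,"y":-0.07,"z":0,"spin":0},{"fingers":-0.2,"x":0,"y":-0.085,"z":0,"spin":0},{"fingers":-0.2,"x":0,"y":-0.1,"z":0,"spin":0},{"fingers":-0.2,"x":0,"y":-0.1,"z":0,"spin":0},{"fingers":-0.2,"x":0,"y":-0.1,"z":0,"spin":0}]' 25
python3 - <<'E'
from h import *
o=get_obs();p=o["ee_pos"];c,im,W=wlook("w19")
X=box(W,p[2]-.022,p[2]-.006,p[:2],.031);A=np.c_[X[:,:2]-p[:2],np.ones(len(X))];print("tilt",np.linalg.lstsq(A,X[:,2]-p[2],rcond=None)[0].round(3),p)
move((.6202,-.0145,.15),get_obs()["eef_rot"][2])
E
```

```text
time_s: 39.05
ee_pos: [0.4455, 0.1261, 0.0523]
eef_rot: [-1.571, -0.0, 1.444]
force: [-0.3, -0.6, 0.1]
grip_width: 0.0818
time_s: 40.05
ee_pos: [0.4454, 0.1261, 0.052]
eef_rot: [-1.571, -0.0, 1.444]
force: [-0.6, 2.1, 4.2]
grip_width: 0.0582
time_s: 41.05
ee_pos: [0.4452, 0.1259, 0.1519]
eef_rot: [-1.571, -0.0, 1.444]
force: [-1.1, 0.2, -2.9]
grip_width: 0.0577
rect [445.8 125. ] [59.6 59.9] 77.3 circ [445.3 125.9] 31.0 zmed 0.1391
tilt [ 0.001 -0.    -0.013] [0.4452479  0.12594498 0.1519374 ]
x -0.1172 y 0.0015 z -0.1915 spin [ -0. 180.] q [ 0.2   0.19  1.84 -0.    1.11 -1.25]
```

```bash
python3 -m handwheel '[{"fingers":-0.2,"x":-0.01,"y":0,"z":-0.016,"spin":0},{"fingers":-0.2,"x":-0.025,"y":0,"z":-0.04,"spin":0},{"fingers":-0.2,"x":-0.043,"y":0,"z":-0.07,"spin":0},{"fingers":-0.2,"x":-0.061,"y":0,"z":-0.1,"spin":0},{"fingers":-0.2,"x":-0.079,"y":0,"z":-0.13,"spin":0},{"fingers":-0.2,"x":-0.097,"y":0,"z":-0.16,"spin":0},{"fingers":-0.2,"x":-0.11,"y":0,"z":-0.18,"spin":0},{"fingers":-0.2,"x":-0.117,"y":0,"z":-0.1915,"spin":0},{"fingers":-0.2,"x":-0.117,"y":0,"z":-0.1915,"spin":0},{"fingers":-0.2,"x":-0.117,"y":0,"z":-0.1915,"spin":0}]' 25
python3 - <<'E'
from h import *
print(get_obs()["ee_pos"]);c,im,W=wlook("w20")
box(W,.024,.034,(.6202,-.0145),.078)
move((.6205,-.0145,.053),get_obs()["eef_rot"][2])
cv2.imwrite("pics/w20c.png",cv2.resize(im[110:340,130:430],None,fx=2,fy=2))
E
```

```text
time_s: 42.1
ee_pos: [0.6199, -0.0139, 0.1509]
eef_rot: [-1.569, -0.0, 1.444]
force: [0.1, 0.3, -3.0]
grip_width: 0.0576
[ 0.61986088 -0.01393647  0.15089546]
rect [621.4 -14.4] [104.2 104.4] 71.6 circ [613.  -11.9] 66.6 zmed 0.0293
x -0.0007 y 0.0983 z -0.0008 spin [ -0. 180.] q [-0.08  0.52  1.39  0.    1.24 -1.53]
```

View pics/w20c.png

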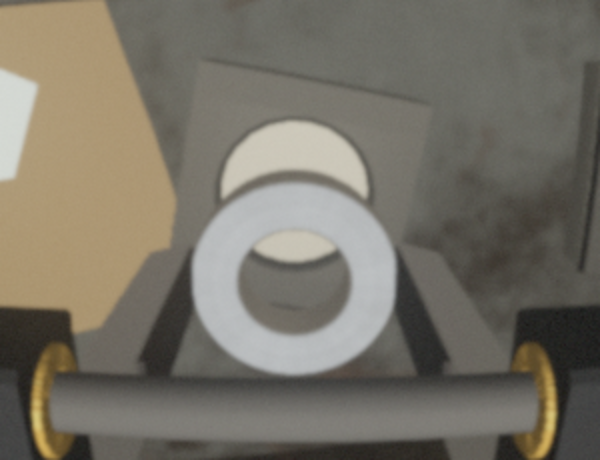

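Crop: the held ring (295,278) and the empty large cutout (295,190) share the same column, so they are aligned. I lower it.

```bash
python3 -m handwheel '[{"fingers":-0.2,"x":0,"y":0.02,"z":-0.001,"spin":0},{"fingers":-0.2,"x":0,"y":0.045,"z":-0.001,"spin":0},{"fingers":-0.2,"x":0,"y":0.065,"z":-0.001,"spin":0},{"fingers":-0.2,"x":0,"y":0.08,"z":-0.001,"spin":0},{"fingers":-0.2,"x":0,"y":0.085,"z":-0.001,"spin":0},{"fingers":-0.2,"x":0,"y":0.088,"z":-0.001,"spin":0},{"fingers":-0.2,"x":0,"y":0.091,"z":-0.001,"spin":0},{"fingers":-0.2,"x":0,"y":0.094,"z":-0.001,"spin":0},{"fingers":-0.2,"x":0,"y":0.096,"z":-0.001,"spin":0},{"fingers":-0.2,"x":0,"y":0.098,"z":-0.001,"spin":0}]' 25
python3 -m handwheel '[{"fingers":-0.2,"x":0,"y":0,"z":0,"spin":0},{"fingers":-0.2,"x":0,"y":0,"z":0,"spin":0},{"fingers":-0.2,"x":0,"y":0,"z":0,"spin":0},{"fingers":-0.2,"x":0,"y":0,"z":0,"spin":0},{"fingers":-0.2,"x":0,"y":0,"z":0,"spin":0},{"fingers":-0.2,"x":0,"y":0,"z":0,"spin":0},{"fingers":-0.2,"x":0,"y":0,"z":0,"spin":0},{"fingers":-0.2,"x":0,"y":0,"z":0,"spin":0},{"fingers":-0.2,"x":0,"y":0,"z":0,"spin":0},{"fingers":-0.2,"x":0,"y":0,"z":0,"spin":0}]' 25
```

```text
time_s: 43.15
ee_pos: [0.6217, -0.0144, 0.0541]
eef_rot: [-1.571, -0.0, 1.444]
force: [-0.1, -0.8, -3.2]
grip_width: 0.0579
time_s: 44.15
ee_pos: [0.6215, -0.0144, 0.0539]
eef_rot: [-1.571, 0.0, 1.444]
force: [-0.2, 0.6, -2.1]
grip_width: 0.0578
```

```bash
python3 -m handwheel '[{"fingers":0.4,"x":0,"y":0,"z":0,"spin":0},{"fingers":0.6,"x":0,"y":0,"z":0,"spin":0},{"fingers":1,"x":0,"y":0,"z":0,"spin":0},{"fingers":1,"x":0,"y":0,"z":0,"spin":0},{"fingers":1,"x":0,"y":0,"z":0,"spin":0},{"fingers":1,"x":0,"y":-0.02,"z":0,"spin":0},{"fingers":1,"x":0,"y":-0.05,"z":0,"spin":0},{"fingers":1,"x":0,"y":-0.09,"z":0,"spin":0},{"fingers":1,"x":0,"y":-0.13,"z":0,"spin":0},{"fingers":1,"x":0,"y":-0.145,"z":0,"spin":0}]' 25
python3 - <<'E'
from h import *
c,im,W=wlook("w21")
X=box(W,.0345,.05,(.621,-.0145),.037);A=np.c_[X[:,:2]-[.621,-.0145],np.ones(len(X))];print("tilt",np.linalg.lstsq(A,X[:,2],rcond=None)[0].round(3))
E
python3 -m handwheel '[{"fingers":1,"x":-0.002,"y":-0.01,"z":0.02,"spin":0},{"fingers":1,"x":-0.004,"y":-0.02,"z":0.045,"spin":0},{"fingers":1,"x":-0.007,"y":-0.03,"z":0.075,"spin":0},{"fingers":1,"x":-0.01,"y":-0.04,"z":0.11,"spin":0},{"fingers":1,"x":-0.01,"y":-0.05,"z":0.145,"spin":0},{"fingers":1,"x":-0.01,"y":-0.05,"z":0.18,"spin":0},{"fingers":1,"x":-0.01,"y":-0.05,"z":0.215,"spin":0},{"fingers":1,"x":-0.01,"y":-0.05,"z":0.24,"spin":0},{"fingers":1,"x":-0.01,"y":-0.05,"z":0.25,"spin":0},{"fingers":1,"x":-0.01,"y":-0.05,"z":0.25,"spin":0}]' 25
python3 - <<'E'
from h import *
c=cams.get_calibration("top");p,d=cams.camera("top");W=pts(c,d);im=p[:,:,::-1].copy()
T=dict(slot=((.634,.1816),.05),lr=((.6195,-.0143),.0345),sq=((.463,-.1133),.05),sr=((.6163,-.248),.0345))
for n,(xy,lo) in T.items():
    print(n);box(W,lo,.1,xy,.043);box(W,.024,.1,xy,.077)
cv2.imwrite("pics/end.png",cv2.resize(im[140:285,140:440],None,fx=2.6,fy=2.6,interpolation=cv2.INTER_CUBIC))
E
```

```text
time_s: 45.15
ee_pos: [0.6226, -0.0144, 0.2033]
eef_rot: [-1.576, -0.0, 1.444]
force: [0.9, -0.2, 0.2]
grip_width: 0.0942
rect [622.7 -15.3] [58.6 59.8] 83.9 circ [622.5 -15. ] 30.2 zmed 0.0394
tilt [ 0.002 -0.001  0.039]
time_s: 46.2
ee_pos: [0.372, 0.0074, 0.2487]
eef_rot: [-1.571, -0.0, 1.444]
force: [0.2, -0.6, -0.3]
grip_width: 0.094
slot
rect [632.3 182.4] [76.6 26.8] 80.4 circ [633.9 181.5] 39.0 zmed 0.0712
rect [634.1 182.2] [105.2 105. ] 80.6 circ [634.1 181.5] 72.4 zmed 0.0301
lr
rect [619.  -14.7] [58.2 56.9] 0.3 circ [620.1 -14.8] 30.3 zmed 0.039
rect [619.  -14.3] [104.2 104.6] 71.6 circ [619.1 -14.1] 71.1 zmed 0.03
sq
rect [ 462.3 -113.9] [50.5 50.3] 82.2 circ [ 461.3 -113.6] 34.4 zmed 0.0614
rect [ 462.6 -113.7] [104.5 104.1] 82.6 circ [ 461.8 -113.1] 71.5 zmed 0.0306
sr
rect [ 614. -250.] [41.3 41.9] 88.7 circ [ 613.9 -249.1] 22.8 zmed 0.038
rect [ 615.9 -248. ] [104.3 105.3] 3.1 circ [ 615.9 -247.7] 72.1 zmed 0.0301
```

View pics/end.png

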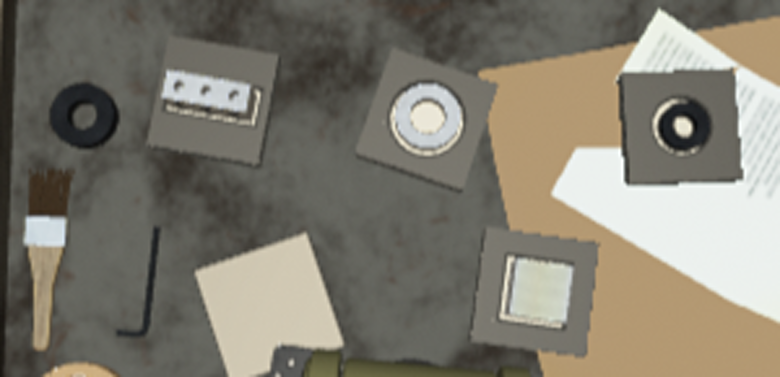

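All four pieces are in their own cutouts. Each centre is within about 3 mm of its tile's centre, and the tops are at the expected heights. The robot is clear of everything, so I hand in.

```bash
python3 -c "
from station import workorder
print(workorder.hand_in())"
```

```text
the job is handed in; nothing more can be done
None
```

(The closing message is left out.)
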